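# Fit the notched bench pin and lock it with the R-clip

## Robot

A 7-joint arm with a two-finger parallel gripper is mounted at the origin on the work surface. World frame = base frame: x ahead of the robot, y to its left, z up, the work surface at z = 0. Lengths are in m, angles in rad, forces in N, time in s.
With the tool pointing down it reaches from about 0.425 to 1.025 m from the base axis. Payload 3.6 kg.
Tool frame: the origin (TCP) lies at the very end of the fingers, on their centre line; the grasp point (between the pads) lies 19 mm behind it (robot.hold_point_z is the x of the grasp point in the tool frame, in m); x points along the fingers, y is the direction in which the jaws open and shut, and the axes are right-handed (so a half turn about x gives the same grasp; the last joint's range is limited). The gripper opens to 85 mm and grips with 20 to 120 N. Pads are 22 mm wide; open, the fingers measure 114 mm over their backs; the gripper's body (76 mm by 85 mm) begins 54 mm behind the grasp point. The pads swing forward as they close: fully open they stand 13 mm farther back than shut.
Start: joints at [-1.401, 0.591, 0.048, 1.609, -0.033, 0.943, -0.034], TCP at [0.189, 0.7, 0.231] pointing down, gripper open.
Joint ranges: [-2.69, 2.69], [-0.47, 2.24], [-1.27, 1.36], [0.19, 2.51], [-1.53, 4.68], [0.08, 2.07], [-3.09, 3.09]. Speed limits (rad/s): [2.57, 2.57, 3.14, 3.14, 3.14, 3.14, 3.14].

## Interface

Orientations are given as a rotation vector (axis times angle).
In Python, from station import readout, snapshot, camera_model, order, robot gives the robot as it stands.
- The arm moves only by the tool play_rows, never from a script. Its argument "plan" is a list of rows, each a list of 7 numbers: the shift along the world's x, y, z in m, then the turn, a rotation vector about the world's x, y, z in rad, then the opening, from 0 (shut) to 1 (fully open). A call has 1 to 8 rows; each row shifts and turns the pose as measured when the row begins; what a row does not reach is not made up. A row lasts 1/10 s, in which the tool goes at most 50 mm and 8.59 degrees, less where a joint would pass 70% of its speed; a pose out of reach is approached as far as the arm can. A call with a gripper value outside its range is refused whole. The fingers move at their own pace and stop on an object; "grip_force" is the grip in N (left out, the last holds). Time passes only in rows, so rows that do not move let the fingers close. It gives the time, the measured TCP pose, the force and the opening at its end, in the units of the state.
- readout.observe(): the state, without advancing time (a new reading comes with each control period).
- snapshot(name): name is "scene" or "top" or "wrist"; returns (picture, depth): 480x640x3 uint8, red, green, blue; 480x640 float32, m along the optical axis (not along the pixel's ray), 0 where there is no reading.
- camera_model(name): a dict with "K" (3x3 intrinsics, pixels), "pose" (4x4, takes a point from camera to world coordinates); the wrist camera has in their place "T_tool_cam" (4x4, takes a point from camera to tool coordinates, whose origin is the TCP and whose axes are the tool frame's). Camera axes: x right, y down, z forward; pixel columns grow to the right and rows downward; lengths in m; the calibration is good to about 2 mm. A picture is of the moment at which its call begins: read the wrist's pose just before it. camera_model takes no time and is no camera call.
- order.finish_job(): hands the job in, once; it reports no verdict.
The state is a dict: "clock": time; "joint_positions": joint angles; "joint_vel": joint speeds; "effort": joint torques, N m; "eef_pos": TCP position; "orientation": TCP orientation; "ft_force": force on the tool from outside, world axes, zero at the start; "wrist_torque": the same for the moment, N m; "opening": finger opening in m.
Only numpy, scipy, OpenCV 4.12 (cv2) and the standard library are available. Lean on these libraries where they do the work, as an engineer would, in place of code of your own. Each camera call takes 0.05 s, during which the arm holds its last target.

## Task

Fit the notched wooden bench pin into the steel bracket: tuck its plain end under the lip, then tip it down until it lies flat with its notch around the upright post. Then push the R-clip along its ledge so that its straight leg goes through the hole in the post and its bent leg rides over the post and snaps fully home, locking the pin. Leave everything else on the bench, including the plain wooden pin without a notch, where it is.

Things in the scene. Friction and masses are not known exactly. Their poses are not given: they have to be found in the camera images.
- bracket: Dark steel bracket fixed to the bench; origin at bench level under the middle of its base plate; x from its lip towards its post (roughly towards the robot), y towards its clip ledge, z up. Base plate 152 x 46 mm, top 8 mm up. It has a wall with a lip at x = -76.5 mm, a bright round post at x = 48, y = 0 mm, and at the side a clip ledge (see the points; all in this frame).
- bracket_seat (a point): Where the bench pin's origin lies when it is fitted (middle of the base plate's top, 8 mm up; the pin has about 2 mm play lengthwise, 3 mm sideways). Axes as the bracket.
- bracket_hole (a point): Centre of the post's cross-hole: x = 48, y = 0, 25.5 mm up in the bracket's frame. The post is 22 mm in diameter, its top 38.5 mm up; the hole runs along the bracket's y, is 9.5 mm wide in x and reaches from 20.5 to 30.5 mm up.
- bracket_lip (a point): Middle of the lip's lower free edge: x = -67.5, y = 0, 28 mm up in the bracket's frame (20 mm above the base plate). Lip 56 mm wide, 5 mm thick; it overhangs the wall's inner face (x = -76.5 mm) by 9 mm.
- bracket_fence (a point): Inner end of the fence's top edge: x = 44.3, y = 31, 29 mm up in the bracket's frame. Clip ledge: flat, x 38 to 86, y 31 to 150 mm, top 22.5 mm up. The fence on it is 3 mm thick, y 31 to 56 mm; its guiding face (x = 44.3 mm) looks to +x. A straight leg sliding along it meets the hole. Behind y = 56 mm the ledge is open.
- bench_pin: Loose wooden board 150 x 56 x 14 mm, 80 to 150 g; origin at the centre of its underside, x along it towards the notched end, z up. The notch in the +x end is 28 mm wide, 40 mm deep (bottom at x = 35 mm). The plain end (x = -75 mm) goes under the lip: with it on the base plate the board must be tilted about 22 degrees, notched end up, to clear the post's top while entering.
- pin_heel (a point): Middle of the bench pin's lower edge at its plain end (x = -75, z = 0 in its frame).
- plain_pin: Wooden board of the same size and wood without a notch, origin as the bench pin; to be left alone.
- clip: R-clip of 6 mm bright steel wire, 48 g, flat on the ledge, its tip towards the post; origin on its underside below the point of the straight leg that lies on the post's axis when home; x along the straight leg to its tip, y towards the bent leg, z up. Starts 66 to 76 mm from the post, a few mm off the fence, and slides along the bracket's -y.
- clip_seat (a point): Point of the straight leg's axis at x = 0 in the clip's frame, 3 mm above its underside; coincides with the hole's centre when the clip is home.
- clip_back (a point): Rearmost point of the clip's round loop (x = -65, y = 10, 3 mm up in the clip's frame), where it can be pushed. The loop's outer diameter is 26 mm, its centre at x = -52, y = 10 mm.
- clip_tip (a point): Round tip of the straight leg (x = 35, y = 0, 3 mm up in the clip's frame). The bent leg ends flared at x = 30, y = 18.5 mm; its seat for the post is at x = 0.
- clip_leg (a joint): Springy opening of the bent leg about the loop, rad: 0 relaxed, grows to about 0.05 as it rides over the post, near 0 again when home (stop at 0.09). Riding over takes a push of about 5 to 8 N over 15 mm, then the leg snaps in, the clip slides easily for some 10 mm and meets a firm stop: it is home.
- hammer: Small hammer, loose bystander near the far edge; leave alone.
- driver: Screwdriver, loose bystander on the right; leave alone.
- pliers: Pliers with black grips, loose bystander beyond the wooden pins; leave alone.
- loupe: Folding steel loupe, about 60 mm, loose bystander at the far side; leave alone.
Things that resemble listed ones, but are neither listed nor needed, are in the scene too. Leave any green or pink look-alike of the bench_pin alone.

How it is judged:
On the way, in this order (a step that is already met when the one before it is completed fails the run):
1. the notched bench pin lies flat in the bracket, its plain end under the lip and the notch around the post, with the clip not yet in place (horizontal distance between bench_pin and bracket_seat below 0.008 m and z of bench_pin in the frame of bracket_seat below 0.004 m and angle between bench_pin's own z axis and vertical below 0.05 rad and angle between the x axis of bench_pin and the x axis of bracket, either way round below 0.12 rad and x of pin_heel in the frame of bracket below -0.069 m and distance between clip_seat and bracket_hole above 0.03 m), for 0.2 s.
2. the R-clip is snapped home through the post (distance between clip_seat and bracket_hole below 0.007 m and angle between the x axis of clip and the y axis of bracket, either way round below 0.15 rad and value of joint clip_leg below 0.04 rad), for 0.2 s.
At the end, for the whole second after the job is handed in: Bench pin within 8 mm of its seat, flat (0.05 rad, 4 mm), in line within 0.12 rad, plain end under the lip; clip seat point within 7 mm of the hole centre, leg in line with the hole within 0.15 rad, bent leg closed (below 0.04 rad); both at rest (all of step 2 and horizontal distance between bench_pin and bracket_seat below 0.008 m and z of bench_pin in the frame of bracket_seat below 0.004 m and angle between bench_pin's own z axis and vertical below 0.05 rad and angle between the x axis of bench_pin and the x axis of bracket, either way round below 0.12 rad and x of pin_heel in the frame of bracket below -0.069 m and linear speed of each of clip, bench_pin below 0.02 m/s); the robot touches nothing.
It fails at once if another object on the bench is moved by more than 30 mm (distance of any of plain_pin, hammer, driver, pliers, loupe from where it was at the start of the episode above 0.03 m).
It also fails if it takes over 61 s, if anything falls off the work surface, if the arm or the gripper's body presses on something with over 40 N, if the wrist force passes 120 N, or if a joint passes its speed limit or range.

## Working session

There is one attempt and no reset: what is moved stays moved. The work goes in short steps, Python scripts to look and compute and a tool call to move; the robot and the scene stay as the last step left them, time stands still between calls to the robot, and variables do not carry over. Pictures are saved under pics/ and viewed, and the job is handed in when it is done.

Besides the shell and the picture viewer there is one more tool, called after "Request:" by a JSON object that holds its "op" and its "data". play_rows: Moves the arm, as the interface text tells. Its arguments: {"type":"object","properties":{"plan":{"type":"array"},"grip_force":{"type":"number"}},"required":["plan"]}

```bash
ls; mkdir -p pics; python3 - <<'E'
from station import readout, snapshot, camera_model, order, robot
import cv2,numpy as np
print(readout.observe()); print([ (a,getattr(robot,a)) for a in dir(robot) if a[0]!='_'])
for n in ("scene","top"):
    p,d=snapshot(n); cv2.imwrite(f"pics/{n}0.png",p[...,::-1]); np.savez(f"{n}0.npz",p=p,d=d)
    print(n,camera_model(n))
print(camera_model("wrist"))
E
```

```text
pics
{'clock': 0.0, 'joint_positions': array([-1.40051626,  0.59213197,  0.04826979,  1.60980062, -0.03327596,
        0.94269102, -0.03369158]), 'joint_vel': array([ 1.39258237e-03, -7.01543430e-04,  3.43783569e-04, -1.47350853e-03,
        1.52885759e-03,  5.99841652e-05, -1.07605931e-03]), 'effort': array([ 3.06363281e-04, -5.48696959e+01,  1.54687185e+00, -1.98121780e+01,
        9.44722473e-03,  8.82494787e-03, -1.41116217e-06]), 'eef_pos': array([0.18879875, 0.69914543, 0.23013902]), 'orientation': array([ 0.20521888,  1.56103355, -0.20871628]), 'ft_force': array([ 0.1698119 ,  0.00903691, -0.27544888]), 'wrist_torque': array([0.0056642 , 0.03831027, 0.02324502]), 'opening': 0.08547818305263348}
[('IKError', <class 'station.IKError'>), ('hold_point_z', -0.0187)]
scene {'K': array([[547.77312299,   0.        , 320.40953149],
       [  0.        , 547.77312299, 235.55972623],
       [  0.        ,   0.        ,   1.        ]]), 'pose': array([[-0.30774584,  0.78460567, -0.53822527,  1.1420688 ],
       [ 0.95136147,  0.24525802, -0.18643996,  0.15575384],
       [-0.01427779, -0.
[... 335 characters left out ...]
      [-0.99969592,  0.00738135,  0.02352825, -0.04776343],
       [-0.02424622, -0.12040161, -0.99242913,  1.56734908],
       [ 0.        ,  0.        ,  0.        ,  1.        ]])}
{'K': array([[372.35532284,   0.        , 323.90580145],
       [  0.        , 372.35532284, 239.94219837],
       [  0.        ,   0.        ,   1.        ]]), 'T_tool_cam': array([[-2.50977543e-04, -3.28714846e-01,  9.44429186e-01,
        -1.42927659e-01],
       [ 9.99999352e-01, -1.13123780e-03, -1.27989776e-04,
        -3.38020413e-04],
       [ 1.11044614e-03,  9.44428542e-01,  3.28714917e-01,
        -8.48695778e-02],
       [ 0.00000000e+00,  0.00000000e+00,  0.00000000e+00,
         1.00000000e+00]])}
```

View pics/scene0.png

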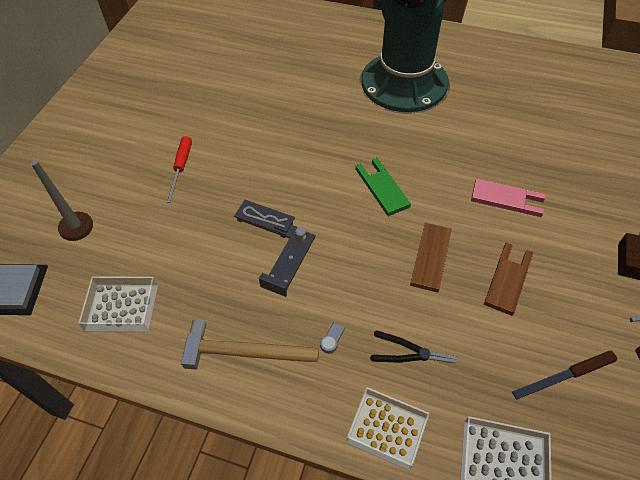

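View pics/top0.png

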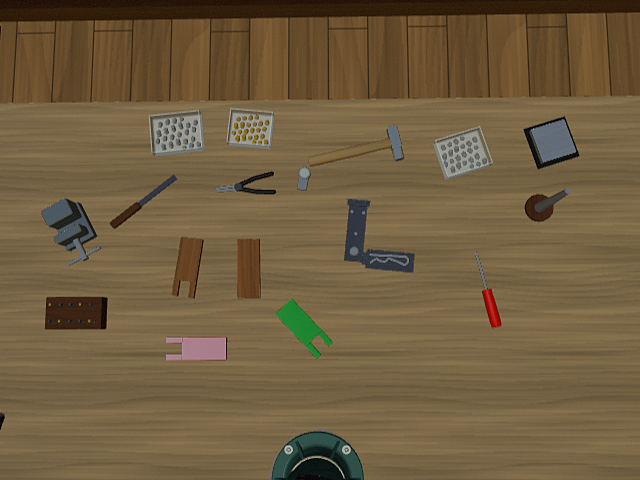

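The top view shows two wooden boards: (187,267) has a notch at its robot-side end and (248,268) is plain. The green board (304,328) and pink board (197,349) are decoys. The notched wooden one at (187,267) is the bench_pin. The bracket is at (357,230), its post at (354,252) and the clip at (390,261). I'll enlarge to confirm, then measure.

```bash
cat > h.py <<'E'
import numpy as np,cv2
from station import readout, snapshot, camera_model
from scipy.spatial.transform import Rotation as R
def ray(cam,uv,z,Tw=None):
    m=camera_model(cam); T=m["pose"] if Tw is None else Tw
    uv=np.atleast_2d(np.asarray(uv,float)); K=m["K"]
    d=np.c_[(uv-K[[0,1],[2,2]])/K[[0,1],[0,1]],np.ones(len(uv))]@T[:3,:3].T
    return T[:3,3]+d*((z-T[2,3])/d[:,2])[:,None]
def proj(cam,P,T):
    m=camera_model(cam); q=(np.atleast_2d(P)-T[:3,3])@T[:3,:3]
    return q[:,:2]/q[:,2:]*m["K"][[0,1],[0,1]]+m["K"][[0,1],[2,2]]
def tool(s):
    T=np.eye(4);T[:3,:3]=R.from_rotvec(s["orientation"]).as_matrix();T[:3,3]=s["eef_pos"];return T
def wrist(name):
    s=readout.observe(); p,d=snapshot("wrist")
    Tw=tool(s)@camera_model("wrist")["T_tool_cam"]
    cv2.imwrite(f"pics/{name}.png",p[...,::-1]); np.savez(f"{name}.npz",p=p,d=d,T=Tw); return s,p,d,Tw
E
python3 - <<'E'
from h import *
a=np.load("top0.npz");p=a["p"]
c1=cv2.resize(p[225:310,160:270],None,fx=5,fy=5,interpolation=2)
c2=cv2.resize(p[190:285,335:425],None,fx=5,fy=5,interpolation=2)
h=max(c1.shape[0],c2.shape[0]);f=lambda c:np.pad(c,((0,h-c.shape[0]),(0,0),(0,0)))
cv2.imwrite("pics/crop0.png",cv2.resize(np.hstack([f(c1),f(c2)]),None,fx=.79,fy=.79)[...,::-1])
hsv=cv2.cvtColor(p,cv2.COLOR_RGB2HSV)
for n,(x0,y0,x1,y1) in dict(notch=(165,230,212,305),plain=(225,230,270,305)).items():
    m=np.zeros(p.shape[:2],np.uint8); g=p[y0:y1,x0:x1].astype(int)
    m[y0:y1,x0:x1]=((g[...,0]<135)&(g[...,0]-g[...,2]>25)).astype(np.uint8)
    m=cv2.morphologyEx(m,cv2.MORPH_OPEN,np.ones((3,3)))
    cs,_=cv2.findContours(m,0,1);c=max(cs,key=cv2.contourArea);r=cv2.minAreaRect(c)
    b=cv2.boxPoints(r); P=ray("top",b,.014); print(n,r,cv2.contourArea(c));print(P.round(4), np.linalg.norm(np.diff(P,axis=0),axis=1),P.mean(0))
for q in [(346,200),(369,201),(345,262),(354,251),(365,252),(414,254),(413,272),(365,268)]: print(q,ray("top",[q],.0225).round(4), ray("top",[q],.0385).round(4))
E
```

```text
notch ((188.0, 267.0), (74.0, 46.0), 90.0) 3366.0
[[0.6097 0.3855 0.014 ]
 [0.6087 0.2684 0.014 ]
 [0.4221 0.2652 0.014 ]
 [0.4227 0.3806 0.014 ]] [0.11713216 0.18667721 0.1154458 ] [0.51581863 0.32492499 0.014     ]
plain ((247.0, 267.0), (74.0, 44.0), 90.0) 3171.5
[[0.6085 0.2328 0.014 ]
 [0.6075 0.1213 0.014 ]
 [0.4213 0.1202 0.014 ]
 [0.4219 0.2301 0.014 ]] [0.11151871 0.18621573 0.1099205 ] [0.51480786 0.1761152  0.014     ]
(346, 200) [[ 0.681  -0.0735  0.0225]] [[ 0.6777 -0.0732  0.0385]]
(369, 201) [[ 0.6779 -0.1313  0.0225]] [[ 0.6747 -0.1304  0.0385]]
(345, 262) [[ 0.5242 -0.0696  0.0225]] [[ 0.5225 -0.0693  0.0385]]
(354, 251) [[ 0.5516 -0.0922  0.0225]] [[ 0.5496 -0.0918  0.0385]]
(365, 252) [[ 0.5488 -0.1196  0.0225]] [[ 0.547  -0.1188  0.0385]]
(414, 254) [[ 0.5429 -0.2411  0.0225]] [[ 0.5411 -0.2391  0.0385]]
(413, 272) [[ 0.4981 -0.2376  0.0225]] [[ 0.4967 -0.2356  0.0385]]
(365, 268) [[ 0.5088 -0.1191  0.0225]] [[ 0.5074 -0.1183  0.0385]]
```

View pics/crop0.png

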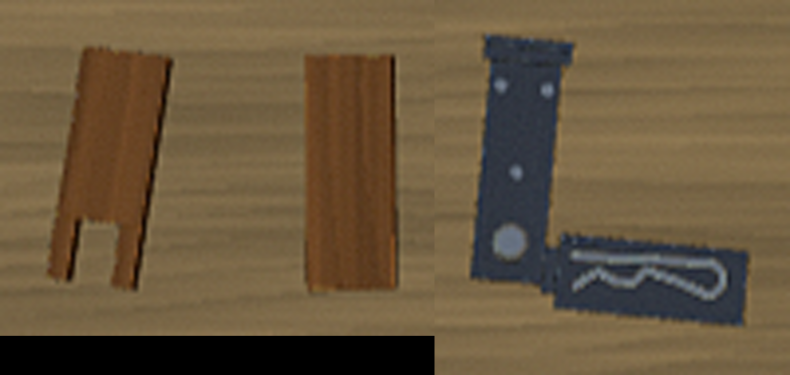

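```bash
python3 - <<'E'
from h import *
a=np.load("top0.npz");p=a["p"]
print(tool(readout.observe()).round(3))
print(p[267,187],p[267,210],p[268,248])
for n,(x0,y0,x1,y1) in dict(notch=(165,228,212,305),plain=(225,228,270,305)).items():
    g=p[y0:y1,x0:x1].astype(int)
    m=np.zeros(p.shape[:2],np.uint8); m[y0:y1,x0:x1]=((g[...,1]<80)&(g[...,0]-g[...,1]>22))
    cs,_=cv2.findContours(m,0,1);c=max(cs,key=cv2.contourArea);r=cv2.minAreaRect(c)
    b=cv2.boxPoints(r); P=ray("top",b,.014); print(n,r);print(P.round(4), np.linalg.norm(np.diff(P,axis=0),axis=1),P.mean(0))
E
```

```text
[[-0.     0.261  0.965  0.189]
 [-0.002  0.965 -0.261  0.699]
 [-1.    -0.002  0.     0.23 ]
 [ 0.     0.     0.     1.   ]]
[100  65  35] [119 101  70] [99 65 33]
notch ((186.76454162597656, 266.8070068359375), (22.19939422607422, 59.651222229003906), 8.880660057067871)
[[0.4462 0.3657 0.014 ]
 [0.595  0.3459 0.014 ]
 [0.5858 0.29   0.014 ]
 [0.4373 0.3103 0.014 ]] [0.15012203 0.0566846  0.14987592] [0.51607005 0.32795729 0.014     ]
plain ((247.99996948242188, 268.5), (58.99999237060547, 21.999996185302734), 90.0)
[[0.5852 0.2021 0.014 ]
 [0.5848 0.1464 0.014 ]
 [0.4364 0.1453 0.014 ]
 [0.4367 0.2003 0.014 ]] [0.05565649 0.14844192 0.05501986] [0.51076946 0.17352418 0.014     ]
```

Request:
{"op": "play_rows", "data": {"plan": [[0.032,-0.036,0,0,0,0.03,1],[0.034,-0.036,0,0,0,0.03,1],[0.034,-0.036,0,0,0,0.03,1],[0.034,-0.036,0,0,0,0.03,1],[0.034,-0.036,0,0,0,0.01,1],[0.034,-0.036,0,0,0,0,1],[0.034,-0.036,0,0,0,0,1],[0.034,-0.036,0,0,0,0,1]]}}

```text
clock: 0.9
eef_pos: [0.4496, 0.4103, 0.226]
orientation: [0.082, 1.578, -0.087]
ft_force: [1.3, 1.5, 0.9]
opening: 0.0853
```

```bash
python3 - <<'E'
from h import *
s,p,d,T=wrist("w1");print(s["eef_pos"],s["clock"],tool(s)[:3,:3].round(3))
E
```

```text
[0.44958972 0.41028719 0.22597236] 0.9 [[-0.009  0.107  0.994]
 [-0.002  0.994 -0.107]
 [-1.    -0.003 -0.009]]
```

View pics/w1.png

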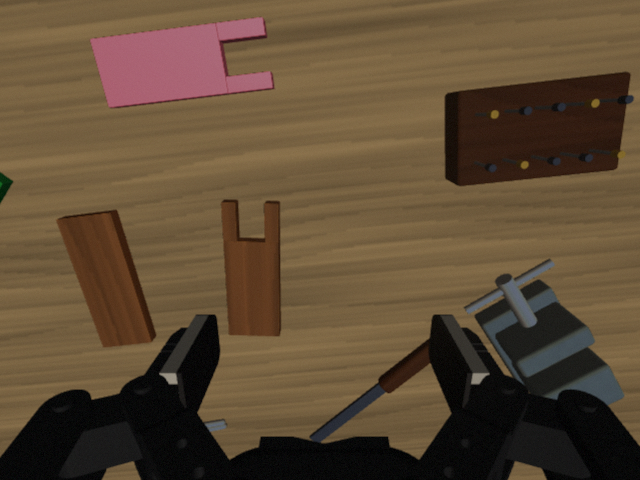

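```bash
python3 - <<'E'
from h import *
a=np.load("w1.npz");p=a["p"];T=a["T"]
x0,y0,x1,y1=212,190,295,345
g=p[y0:y1,x0:x1].astype(int);print(p[300,250],p[300,300])
m=np.zeros(p.shape[:2],np.uint8); m[y0:y1,x0:x1]=(g[...,0]-g[...,2]>45)&(g[...,1]<85)
m=cv2.morphologyEx(m,2,np.ones((3,3)))
cs,_=cv2.findContours(m,0,1);c=max(cs,key=cv2.contourArea);
print(cv2.approxPolyDP(c,4,True).squeeze().tolist())
# rectify: map contour to plane z=.014, then minAreaRect there
P=ray("wrist",c.squeeze(),.014,T);r=cv2.minAreaRect((P[:,:2]*1000).astype(np.float32));print(r,cv2.boxPoints(r))
E
```

```text
[92 55 29] [107  87  56]
[[221, 202], [228, 333], [277, 336], [278, 204], [264, 203], [265, 241], [236, 240], [235, 203]]
((513.5826416015625, 325.8565673828125), (56.376155853271484, 150.1849822998047), 81.52593231201172) [[435.15613 309.042  ]
 [583.7015  286.91046]
 [592.00916 342.67114]
 [443.4638  364.80267]]
```

Request:
{"op": "play_rows", "data": {"plan": [[0.015,-0.018,-0.03,0,-0.009,-0.036,1],[0.018,-0.022,-0.04,0,0,0,1],[0.018,-0.022,-0.04,0,0,0,1],[0.018,-0.022,-0.04,0,0,0,1],[0.0,0.0,-0.02,0,0,0,1],[0.0,0.0,0.0,0,0,0,1]]}}

```text
clock: 1.55
eef_pos: [0.5337, 0.3089, 0.0517]
orientation: [0.128, 1.556, -0.137]
ft_force: [-0.6, 0.4, -0.7]
opening: 0.0854
```

```bash
python3 - <<'E'
from h import *
s,p,d,T=wrist("w2");print(s["eef_pos"],s["clock"],tool(s)[:3,:3].round(3),s["ft_force"])
t=tool(s)
E
```

```text
[0.53370406 0.30891076 0.05166626] 1.55 [[ 0.01   0.168  0.986]
 [-0.007  0.986 -0.168]
 [-1.    -0.005  0.011]] [-0.55678643  0.40969268 -0.68244286]
```

View pics/w2.png

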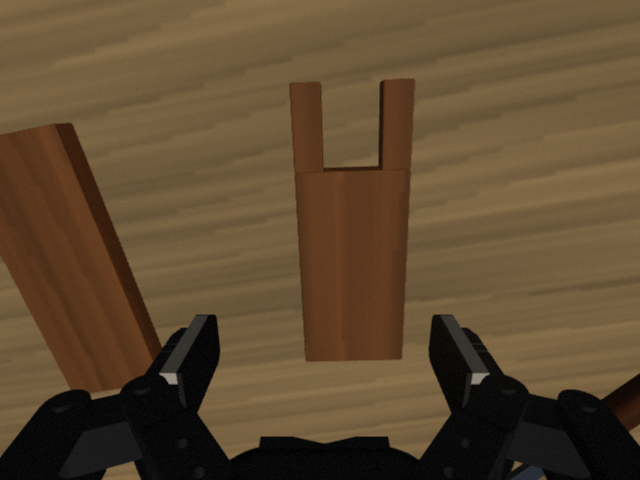

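```bash
cat > mp.py <<'E'
from h import *
def meas(f,box):
    a=np.load(f);p=a["p"];T=a["T"];x0,y0,x1,y1=box
    g=p[y0:y1,x0:x1].astype(int)
    m=np.zeros(p.shape[:2],np.uint8); m[y0:y1,x0:x1]=(g[...,0]-g[...,2]>1.05*g[...,1])|(g[...,0]-g[...,1]>30)
    m=cv2.morphologyEx(m,2,np.ones((3,3)))
    cs,_=cv2.findContours(m,0,1);c=max(cs,key=cv2.contourArea)
    print(cv2.approxPolyDP(c,5,True).squeeze().tolist())
    P=ray("wrist",c.squeeze(),.014,T);r=cv2.minAreaRect((P[:,:2]*1000).astype(np.float32));print(r,cv2.boxPoints(r).tolist())
if __name__=="__main__":
    meas("w2.npz",(280,60,425,370)); s=readout.observe();print(s["eef_pos"],s["joint_vel"].round(3))
E
python3 mp.py
```

```text
[[410, 80], [407, 90], [403, 80], [381, 82], [381, 165], [322, 167], [320, 101], [312, 102], [317, 94], [320, 99], [319, 83], [290, 84], [301, 277], [307, 288], [304, 325], [311, 336], [305, 337], [306, 360], [394, 357], [399, 325], [393, 322], [398, 311], [392, 312], [400, 260], [396, 267], [393, 261], [410, 160], [411, 116], [404, 112], [410, 107], [404, 100], [413, 95]]
((514.09326171875, 326.5127868652344), (55.15547561645508, 149.11436462402344), 82.08474731445312) [[436.44873046875, 309.4649353027344], [584.1424560546875, 288.9306335449219], [591.73779296875, 343.5606384277344], [444.0440673828125, 364.0949401855469]]
[0.53460782 0.30862278 0.05290168] [-0.014 -0.047 -0.001 -0.02   0.002  0.008 -0.001]
```

Request:
{"op": "play_rows", "data": {"plan": [[-0.0155,0.017,0,0.007,0.01,0.03,1],[0,0,0,0,0,0,1],[0,0,-0.02,0,0,0,1],[0,0,-0.015,0,0,0,1],[0,0,0,0,0,0,1]]}}

```text
clock: 2.1
eef_pos: [0.5189, 0.3349, 0.0236]
orientation: [0.11, 1.559, -0.093]
ft_force: [0.2, -0.6, 0.2]
opening: 0.0854
```

Request:
{"op": "play_rows", "data": {"plan": [[0,0,0,0,0,0,1],[0,0,0,0,0,0,1]]}}

```text
clock: 2.3
eef_pos: [0.5192, 0.336, 0.0249]
orientation: [0.11, 1.558, -0.091]
ft_force: [0.3, 0.6, 1.2]
opening: 0.0854
```

```bash
python3 - <<'E'
from h import *
s=readout.observe();print(s["eef_pos"],s["joint_vel"].round(3),tool(s)[:3,:3].round(3))
E
```

```text
[0.51922705 0.33597782 0.02490361] [-0.002 -0.01   0.002 -0.008 -0.     0.003 -0.001] [[ 0.011  0.128  0.992]
 [ 0.012  0.992 -0.128]
 [-1.     0.013  0.01 ]]
```

Request:
{"op": "play_rows", "data": {"plan": [[0,-0.006,0,-0.007,0.007,0,1],[0,0,0,0,0,0,1],[0,0,0,0,0,0,1]]}}

```text
clock: 2.6
eef_pos: [0.5204, 0.3296, 0.0265]
orientation: [0.105, 1.563, -0.097]
ft_force: [-0.1, 0.5, -0.4]
opening: 0.0852
```

```bash
python3 - <<'E'
from h import *
s=readout.observe();print(s["eef_pos"],s["joint_vel"].round(3),tool(s)[:3,:3].round(3))
E
```

```text
[0.52037734 0.32956183 0.02650879] [ 0.007 -0.005  0.01   0.002  0.004  0.008  0.002] [[ 0.006  0.128  0.992]
 [ 0.005  0.992 -0.128]
 [-1.     0.006  0.005]]
```

Request:
{"op": "play_rows", "data": {"plan": [[-0.001,-0.002,-0.012,-0.004,0.004,0,1],[0,-0.001,-0.006,0,0,0,1],[0,0,0,0,0,0,1]]}}

```text
clock: 2.9
eef_pos: [0.5197, 0.3259, 0.0072]
orientation: [0.103, 1.566, -0.101]
ft_force: [0.0, -0.9, 0.3]
opening: 0.0857
```

Request:
{"op": "play_rows", "data": {"plan": [[0,0,-0.004,0,0,0,0.8],[0,0,0,0,0,0,0.6],[0,0,0,0,0,0,0.5],[0,0,0,0,0,0,0.4],[0,0,0,0,0,0,0.3]], "grip_force": 50}}

```text
clock: 3.4
eef_pos: [0.5194, 0.3259, 0.0027]
orientation: [0.102, 1.567, -0.101]
ft_force: [0.5, -0.0, -0.9]
opening: 0.0543
```

```bash
python3 - <<'E'
from h import *
s=readout.observe();print(s["eef_pos"],s["opening"],s["ft_force"],tool(s)[:3,:3].round(3))
E
```

```text
[0.51937727 0.32587001 0.00274186] 0.05430681124231945 [ 0.45506303 -0.03632741 -0.89989272] [[ 0.001  0.129  0.992]
 [ 0.001  0.992 -0.129]
 [-1.     0.001  0.001]]
```

Request:
{"op": "play_rows", "data": {"plan": [[0,0,0.02,0,0,0,0.3],[0,0,0.04,0,0,0,0.3],[0,-0.01,0.04,0,0,0,0.3],[0.01,-0.03,0.03,0,0,0,0.3],[0.015,-0.04,0.03,0,0,0,0.3],[0.015,-0.045,0.01,0,0,0,0.3],[0.01,-0.045,0,0,0,0,0.3],[0.01,-0.035,0,0,0,0,0.3]]}}

```text
clock: 4.2
eef_pos: [0.5759, 0.1235, 0.1783]
orientation: [0.09, 1.568, -0.084]
ft_force: [-0.1, -0.3, -1.7]
opening: 0.0547
```

Request:
{"op": "play_rows", "data": {"plan": [[0,-0.01,0,0,0,0,0.3],[0,0,0,0,0,0,0.3],[0,0,0,0,0,0,0.3]]}}

```text
clock: 4.5
eef_pos: [0.5766, 0.1057, 0.1784]
orientation: [0.096, 1.567, -0.095]
ft_force: [0.6, 0.1, -1.8]
opening: 0.0544
```

```bash
python3 - <<'E'
from h import *
s,p,d,T=wrist("w3");print(s["eef_pos"],s["opening"],s["ft_force"],s["joint_vel"].round(3),tool(s)[:3,:3].round(3))
E
```

```text
[0.57659268 0.10571434 0.17839641] 0.0543808091674474 [ 0.5801676   0.05865109 -1.8264125 ] [-0.002  0.    -0.01   0.009 -0.008  0.001 -0.001] [[ 0.002  0.122  0.993]
 [ 0.001  0.993 -0.122]
 [-1.     0.001  0.002]]
```

View pics/w3.png

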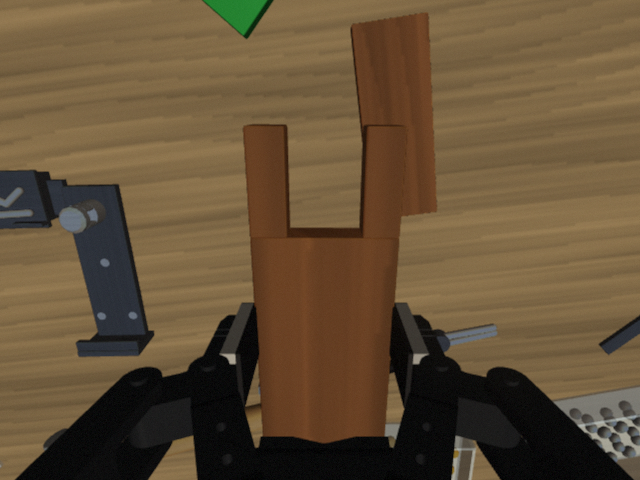

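Request:
{"op": "play_rows", "data": {"plan": [[0.01,-0.025,0,0,0,0,0.3],[0.01,-0.03,0,0,0,0,0.3],[0,-0.005,0,0,0,0,0.3],[0,0,0,0,0,0,0.3],[0,0,0,0,0,0,0.3]]}}

```text
clock: 5.05
eef_pos: [0.5943, 0.0594, 0.1767]
orientation: [0.085, 1.572, -0.074]
ft_force: [0.2, 0.6, -1.4]
opening: 0.0544
```

```bash
python3 - <<'E'
from h import *
s,p,d,T=wrist("w4");print(s["eef_pos"],s["opening"],s["ft_force"],s["joint_vel"].round(3),tool(s)[:3,:3].round(3))
cv2.imwrite("pics/w4c.png",cv2.resize(p[130:380,0:330],None,fx=2.4,fy=2.4,interpolation=2)[...,::-1])
E
```

```text
[0.59430011 0.05937426 0.17673484] 0.05440936259103368 [ 0.22907745  0.58566997 -1.37372044] [-0.019  0.002 -0.021  0.005 -0.011  0.001 -0.004] [[-0.003  0.101  0.995]
 [ 0.007  0.995 -0.101]
 [-1.     0.007 -0.003]]
```

View pics/w4c.png

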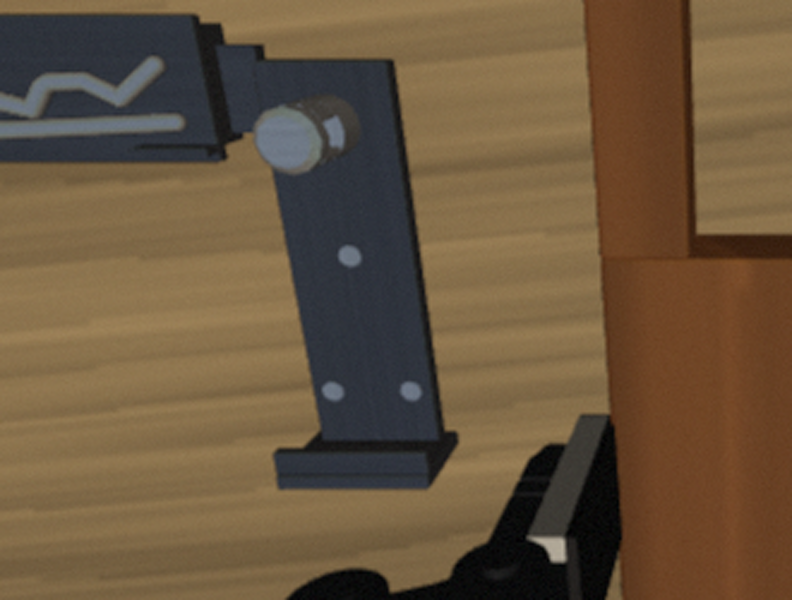

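```bash
cat > br.py <<'E'
from h import *
a=np.load("w4.npz");T=a["T"]
f=lambda x,y:(x/2.4,130+y/2.4)
print("cam",T[:3,3])
post=ray("wrist",[f(288,139)],.0385,T)[0]
r=ray("wrist",[f(393,62),f(441,438)],.008,T); l=ray("wrist",[f(273,180),f(321,430)],.008,T)
print("post",post.round(4))
for n,e in (("R",r),("L",l)):
    v=e[0]-e[1]; v/=np.linalg.norm(v); yax=np.array([-v[1],v[0],0]); print(n,e.round(4).tolist(),"yaw",np.degrees(np.arctan2(v[1],v[0])),"post y off",(post-e[0])@yax)
print("lip",ray("wrist",[f(276,452),f(428,452),f(276,488),f(428,488)],.033,T).round(4))
# ledge front edge pts z=.0225
e=ray("wrist",[f(196,15),f(224,160)],.0225,T);v=e[0]-e[1];print("ledge end",e.round(4),np.degrees(np.arctan2(v[1],v[0])))
# clip straight leg axis z=.0255
e=ray("wrist",[f(5,130),f(183,121)],.0255,T);v=e[1]-e[0];print("clip",e.round(4),np.degrees(np.arctan2(v[1],v[0])))
# screws symmetric
e=ray("wrist",[f(333,391),f(410,391),f(349,256)],.0085,T);print("screws",e.round(4))
# top cam
print("top post",ray("top",[(354,251.5)],.0385))
# held pin
z=readout.observe()["eef_pos"][2]-.0027+.014
E
python3 br.py
```

```text
cam [0.51013033 0.06655298 0.31993308]
post [ 0.5491 -0.0911  0.0385]
R [[0.531, -0.0653, 0.008], [0.6757, -0.0815, 0.008]] yaw 173.58698060706865 post y off 0.023656106149048804
L [[0.5671, -0.1176, 0.008], [0.6672, -0.1275, 0.008]] yaw 174.3619976633183 post y off -0.024581451962383816
lip [[ 0.6618 -0.1306  0.033 ]
 [ 0.6676 -0.0757  0.033 ]
 [ 0.6766 -0.1349  0.033 ]
 [ 0.6826 -0.0791  0.033 ]]
ledge end [[ 0.5092 -0.1181  0.0225]
 [ 0.556  -0.1234  0.0225]] 173.4849991312221
clip [[ 0.5384 -0.1899  0.0255]
 [ 0.5415 -0.1309  0.0255]] 86.97028593993412
screws [[ 0.6509 -0.1181  0.0085]
 [ 0.654  -0.0886  0.0085]
 [ 0.5977 -0.0978  0.0085]]
top post [[ 0.54839635 -0.09176015  0.0385    ]]
```

```bash
python3 - <<'E'
from h import *
a=np.load("w3.npz");T=a["T"]
Tt=T@np.linalg.inv(camera_model("wrist")["T_tool_cam"])
# pin top-face points in w3: tips, notch bottom ; plane z
P=ray("wrist",[(245,126),(405,127),(288,237),(362,237),(287,128),(364,128),(252,240),(399,240),(262,425),(388,425)],Tt[2,3]-.0027+.014,T)
print(((P-Tt[:3,3])@Tt[:3,:3]).round(4))
E
```

```text
[[-0.0114 -0.027  -0.08  ]
 [-0.0114  0.0271 -0.0796]
 [-0.0114 -0.0137 -0.0403]
 [-0.0113  0.0139 -0.0403]
 [-0.0114 -0.0128 -0.0793]
 [-0.0114  0.0133 -0.0793]
 [-0.0114 -0.0273 -0.0391]
 [-0.0113  0.0277 -0.0391]
 [-0.0112 -0.0285  0.0496]
 [-0.0112  0.0286  0.0497]]
```

```bash
python3 - <<'E'
from h import *
for n,pts in (("w3",[(265,140),(385,140),(265,220),(385,220),(325,250),(325,300),(325,350),(325,400),(325,425)]),("w4",[(265,150),(385,150),(325,260),(325,300),(325,350),(325,400)])):
    a=np.load(n+".npz");T=a["T"];d=a["d"];K=camera_model("wrist")["K"]
    Tc=camera_model("wrist")["T_tool_cam"]
    for u,v in pts:
        z=np.median(d[v-2:v+3,u-2:u+3]);q=np.array([(u-K[0,2])/K[0,0]*z,(v-K[1,2])/K[1,1]*z,z]);print(n,u,v,(Tc[:3,:3]@q+Tc[:3,3]).round(4))
E
```

```text
w3 265 140 [-0.0119 -0.0204 -0.0754]
w3 385 140 [-0.0118  0.0205 -0.0753]
w3 265 220 [-0.0119 -0.0219 -0.0471]
w3 385 220 [-0.0117  0.022  -0.0469]
w3 325 250 [-0.012   0.0001 -0.0354]
w3 325 300 [-0.0115  0.0001 -0.014 ]
w3 325 350 [-0.0117  0.      0.0093]
w3 325 400 [-0.0114  0.      0.0354]
w3 325 425 [-0.0115  0.      0.0494]
w4 265 150 [-0.0119 -0.0206 -0.0721]
w4 385 150 [-0.0116  0.0207 -0.072 ]
w4 325 260 [-0.012   0.0001 -0.0313]
w4 325 300 [-0.0116  0.     -0.0141]
w4 325 350 [-0.0115  0.      0.0094]
w4 325 400 [-0.0117  0.      0.0351]
```

```bash
cat > wp.py <<'E'
import sys
from h import *
yaw=np.radians(173.9); O=np.array([.5967,-.0964,0.])
B=R.from_euler("z",yaw).as_matrix()
def Rpin(th): return B@R.from_euler("y",-th,degrees=True).as_matrix()
M=np.array([[0,0,-1],[0,-1,0],[-1,0,0]],float).T # columns: pin axes in tool -> see below
# pin x=-tz, pin y=-ty, pin z=-tx  (as tool-frame columns)
PT=np.c_[[0,0,-1],[0,-1,0],[-1,0,0]].astype(float)
orig=np.array([.0024,0,-.005])
def tcp(hx,hz,th,hy=0):
    Rp=Rpin(th); Rt=Rp@PT.T; heel=O+B@np.array([hx,hy,hz])
    po=heel+Rp@np.array([.075,0,0]); return po-Rt@orig,Rt
if __name__=="__main__":
    s=readout.observe();T=tool(s)
    Rp=T[:3,:3]@PT; po=T[:3,3]+T[:3,:3]@orig; heel=po-Rp@[.075,0,0]
    print("t",s["clock"],"F",s["ft_force"].round(1),"open",s["opening"].round(4),"v",abs(s["joint_vel"]).max().round(3))
    E=B.T@Rp; print("heel in bracket",(B.T@(heel-O)*1000).round(1),"origin",(B.T@(po-O)*1000).round(1),"tilt",np.degrees(np.arcsin(E[2,0])).round(2),"yawerr",np.degrees(np.arctan2(E[1,0],E[0,0])).round(2),"roll",np.degrees(E[2,1]).round(2))
    for a in sys.argv[1:]:
        v=list(map(float,a.split(","))); p,Rt=tcp(v[0]/1e3,v[1]/1e3,v[2])
        print(a,"d",(p-T[:3,3]).round(4),"rot",R.from_matrix(Rt@T[:3,:3].T).as_rotvec().round(3))
E
python3 wp.py -55,60,24 -55,14,24
```

```text
Traceback (most recent call last):
  File "wp.py", line 16, in <module>
    print("t",s["clock"],"F",s["ft_force"].round(1),"open",s["opening"].round(4),"v",abs(s["joint_vel"]).max().round(3))
                                                           ^^^^^^^^^^^^^^^^^^
AttributeError: 'float' object has no attribute 'round'
```

```bash
sed -i 's/s\["opening"\].round(4)/round(s["opening"],4)/' wp.py; python3 wp.py -55,60,24 -55,14,24
```

```text
t 5.1 F [ 0.6 -0.4 -1.3] open 0.054 v 0.003
heel in bracket [ -50.8 -155.7  174.1] origin [  24.2 -155.2  174.3] tilt 0.2 yawerr 0.38 roll -0.42
-55,60,24 d [-0.0054 -0.1556 -0.0861] rot [ 0.036  0.414 -0.005]
-55,14,24 d [-0.0054 -0.1556 -0.1321] rot [ 0.036  0.414 -0.005]
```

Request:
{"op": "play_rows", "data": {"plan": [[0,-0.025,-0.01,0.01,0.09,0,0.3],[0,-0.03,-0.015,0.01,0.1,0,0.3],[0,-0.03,-0.015,0.01,0.1,0,0.3],[0,-0.03,-0.015,0,0.07,0,0.3],[0,-0.015,-0.01,0,0.02,0,0.3],[0,-0.005,-0.005,0,0,0,0.3],[0,0,0,0,0,0,0.3]]}}

```text
clock: 5.8
eef_pos: [0.5935, -0.062, 0.1052]
orientation: [0.09, 1.964, -0.04]
ft_force: [0.1, 1.0, 0.2]
opening: 0.0543
```

```bash
python3 wp.py -55,60,24 -55,14,24
```

```text
t 5.8 F [0.1 1.  0.2] open 0.0543 v 0.02
heel in bracket [-56.8 -35.9  76. ] origin [ 12.4 -33.8 104.9] tilt 22.61 yawerr 1.75 roll -0.81
-55,60,24 d [-0.0047 -0.0336 -0.0145] rot [-0.012  0.025 -0.024]
-55,14,24 d [-0.0047 -0.0336 -0.0605] rot [-0.012  0.025 -0.024]
```

Request:
{"op": "play_rows", "data": {"plan": [[-0.003,-0.018,-0.008,-0.006,0.013,-0.012,0.3],[-0.001,-0.012,-0.004,-0.004,0.008,-0.008,0.3],[0,0,0,0,0,0,0.3],[0,0,0,0,0,0,0.3]]}}

```text
clock: 6.2
eef_pos: [0.5887, -0.0888, 0.0948]
orientation: [0.1, 1.982, -0.058]
ft_force: [-0.4, 0.3, -0.7]
opening: 0.0541
```

```bash
python3 wp.py -55,60,24 -55,14,24; python3 - <<'E'
from h import *
p,d=snapshot("scene");cv2.imwrite("pics/s1.png",cv2.resize(p[130:350,180:400],None,fx=2.7,fy=2.7,interpolation=2)[...,::-1])
E
```

```text
t 6.2 F [-0.4  0.3 -0.7] open 0.0541 v 0.009
heel in bracket [-54.4  -7.4  64.5] origin [14.3 -6.7 94.6] tilt 23.68 yawerr 0.62 roll -0.28
-55,60,24 d [ 0.     -0.0068 -0.0041] rot [-0.004  0.006 -0.009]
-55,14,24 d [ 0.     -0.0068 -0.0501] rot [-0.004  0.006 -0.009]
```

View pics/s1.png

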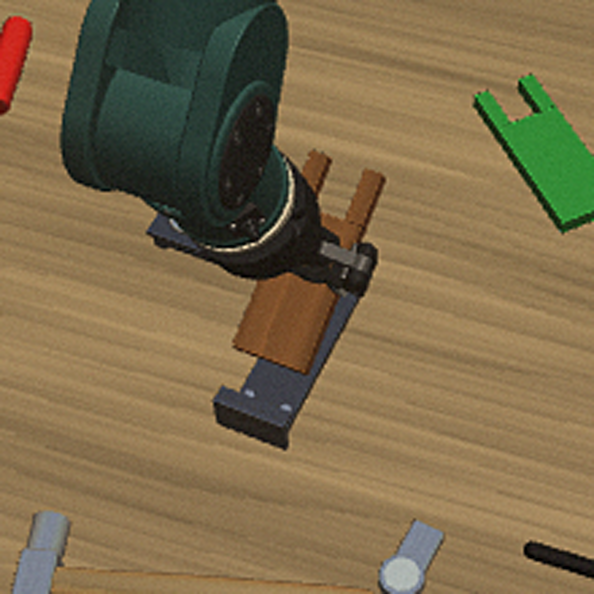

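Request:
{"op": "play_rows", "data": {"plan": [[0,-0.006,-0.008,-0.003,0.005,-0.008,0.3],[0,0,-0.012,0,0,0,0.3],[0,0,-0.015,0,0,0,0.3],[0,0,-0.008,0,0,0,0.3],[0,0,0,0,0,0,0.3],[0,0,0,0,0,0,0.3]]}}

```text
clock: 6.85
eef_pos: [0.5886, -0.0934, 0.0476]
orientation: [0.105, 1.987, -0.065]
ft_force: [0.6, -0.1, -0.5]
opening: 0.0541
```

```bash
python3 wp.py -55,12,24 -69,10,24; python3 - <<'E'
from h import *
wrist("w5")
E
```

```text
t 6.85 F [ 0.6 -0.1 -0.5] open 0.0541 v 0.016
heel in bracket [-54.6  -2.3  16.9] origin [13.9 -2.1 47.4] tilt 23.99 yawerr 0.19 roll -0.14
-55,12,24 d [ 0.0002 -0.0021 -0.0049] rot [-0.002  0.001 -0.002]
-69,10,24 d [ 0.0141 -0.0036 -0.0069] rot [-0.002  0.001 -0.002]
```

View pics/w5.png

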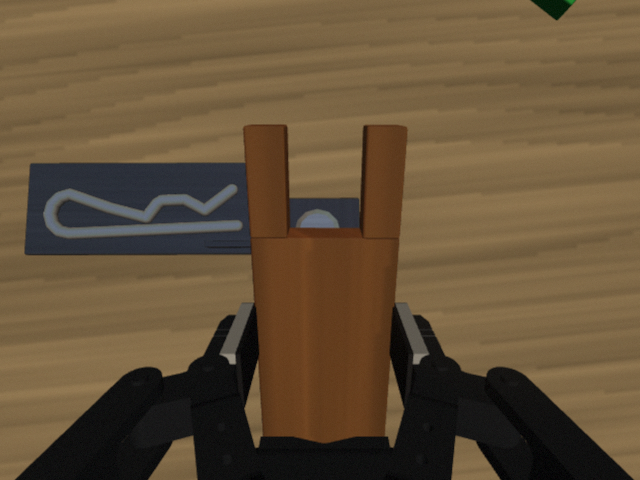

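```bash
python3 - <<'E'
from wp import *
a=np.load("w5.npz");T=a["T"];p=a["p"]
cv2.imwrite("pics/w5c.png",cv2.resize(p[190:240,230:420],None,fx=4,fy=4,interpolation=2)[...,::-1])
for u in (296,340): print((B.T@(ray("wrist",[(u,228)],.0385,T)[0]-O)).round(4))
# base plate right edge
e=ray("wrist",[(359,200)],.008,T)[0];print((B.T@(e-O)).round(4))
# ledge far edges & clip leg
for n,u,v,z in (("ledge",28,164,.0225),("ledge",26,253,.0225),("tip",243,225,.0255),("loop",44,214,.0255),("legback",80,231,.0255)): print(n,(B.T@(ray("wrist",[(u,v)],z,T)[0]-O)).round(4))
E
```

```text
[0.0482 0.0114 0.0385]
[ 0.0483 -0.0094  0.0385]
[ 0.0675 -0.0214  0.008 ]
ledge [0.0834 0.1522 0.0225]
ledge [0.0371 0.1501 0.0225]
tip [0.0512 0.0391 0.0255]
loop [0.0567 0.1399 0.0255]
legback [0.0481 0.1213 0.0255]
```

View pics/w5c.png

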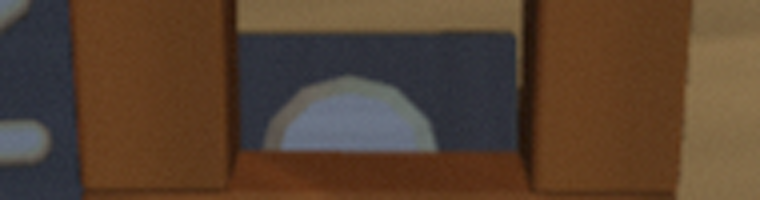

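Request:
{"op": "play_rows", "data": {"plan": [[0,-0.003,-0.005,-0.002,0,-0.002,0.3],[0.004,0,0,0,0,0,0.3],[0.005,0,0,0,0,0,0.3],[0.003,0,0,0,0,0,0.3],[0,0,0,0,0,0,0.3]]}}

```text
clock: 7.4
eef_pos: [0.6029, -0.0968, 0.0434]
orientation: [0.106, 1.984, -0.069]
ft_force: [-0.3, -0.1, -1.4]
opening: 0.0543
```

```bash
python3 wp.py  -69,10,24
```

```text
t 7.4 F [-0.3 -0.1 -1.4] open 0.0543 v 0.003
heel in bracket [-69.3  -0.3  12.9] origin [-0.7 -0.3 43.2] tilt 23.8 yawerr 0.01 roll -0.02
-69,10,24 d [-0.0002 -0.0003 -0.0027] rot [-0.     0.003  0.   ]
```

Request:
{"op": "play_rows", "data": {"plan": [[0,-0.001,-0.003,0,0,0,0.3],[0,0,0,0,0,0,0.3]]}}

```text
clock: 7.6
eef_pos: [0.6033, -0.0978, 0.0404]
orientation: [0.106, 1.983, -0.068]
ft_force: [-0.5, -0.8, -1.0]
opening: 0.0543
```

```bash
python3 wp.py  -70.5,9,20 -71.5,9,16 -72.5,9,12 -73.5,8.5,8 -74.2,8.5,4 -74.8,8,0
```

```text
t 7.6 F [-0.5 -0.8 -1. ] open 0.0543 v 0.007
heel in bracket [-69.8   0.7  10. ] origin [-1.2  0.7 40.2] tilt 23.76 yawerr 0.02 roll -0.03
-70.5,9,20 d [-0.0011  0.0008 -0.0052] rot [-0.007 -0.065 -0.   ]
-71.5,9,16 d [-0.0018  0.0009 -0.0098] rot [-0.015 -0.135 -0.   ]
-72.5,9,12 d [-0.0021  0.0009 -0.0145] rot [-0.022 -0.204 -0.   ]
-73.5,8.5,8 d [-0.0021  0.0009 -0.0198] rot [-0.03  -0.274 -0.   ]
-74.2,8.5,4 d [-0.0021  0.0009 -0.0246] rot [-0.037 -0.343 -0.   ]
-74.8,8,0 d [-0.0018  0.0009 -0.03  ] rot [-0.045 -0.412 -0.   ]
```

Request:
{"op": "play_rows", "data": {"plan": [[-0.001,0,-0.004,-0.006,-0.05,0,0.3],[-0.0008,0,-0.005,-0.006,-0.06,0,0.3],[0,0,0,0,0,0,0.3],[0,0,0,0,0,0,0.3]]}}

```text
clock: 8.0
eef_pos: [0.6016, -0.0979, 0.0313]
orientation: [0.1, 1.871, -0.073]
ft_force: [-0.2, 0.3, -1.0]
opening: 0.0544
```

```bash
python3 wp.py  -71.5,9,16 -72.5,9,12 -73.5,8.5,8 -74.2,8.5,4 -74.8,8,0
```

```text
t 8.0 F [-0.2  0.3 -1. ] open 0.0544 v 0.017
heel in bracket [-71.1   0.9   8.2] origin [ 0.5  0.9 30.5] tilt 17.29 yawerr 0.01 roll -0.01
-71.5,9,16 d [-0.      0.001  -0.0007] rot [-0.003 -0.022 -0.   ]
-72.5,9,12 d [-0.0004  0.001  -0.0054] rot [-0.01  -0.092 -0.   ]
-73.5,8.5,8 d [-0.0004  0.001  -0.0107] rot [-0.017 -0.161 -0.   ]
-74.2,8.5,4 d [-0.0004  0.001  -0.0156] rot [-0.025 -0.231 -0.   ]
-74.8,8,0 d [-0.0001  0.001  -0.0209] rot [-0.032 -0.3   -0.   ]
```

Request:
{"op": "play_rows", "data": {"plan": [[0,0,-0.003,-0.006,-0.06,0,0.3],[0,0,-0.005,-0.006,-0.06,0,0.3],[0,0,-0.002,-0.003,-0.025,0,0.3],[0,0,0,0,0,0,0.3]]}}

```text
clock: 8.4
eef_pos: [0.602, -0.0979, 0.0212]
orientation: [0.092, 1.726, -0.078]
ft_force: [-0.5, 0.8, -0.2]
opening: 0.0545
```

```bash
python3 wp.py -73.5,8.5,8 -74.2,8.5,4 -74.8,8,0; python3 - <<'E'
from h import *
wrist("w6")
E
```

```text
t 8.4 F [-0.5  0.8 -0.2] open 0.0545 v 0.027
heel in bracket [-74.2   0.9   7.9] origin [-0.1  1.  19.6] tilt 8.99 yawerr 0.03 roll -0.03
-73.5,8.5,8 d [-0.0008  0.0011 -0.0006] rot [-0.002 -0.017 -0.001]
-74.2,8.5,4 d [-0.0008  0.001  -0.0054] rot [-0.01  -0.086 -0.001]
-74.8,8,0 d [-0.0005  0.001  -0.0108] rot [-0.017 -0.156 -0.001]
```

View pics/w6.png

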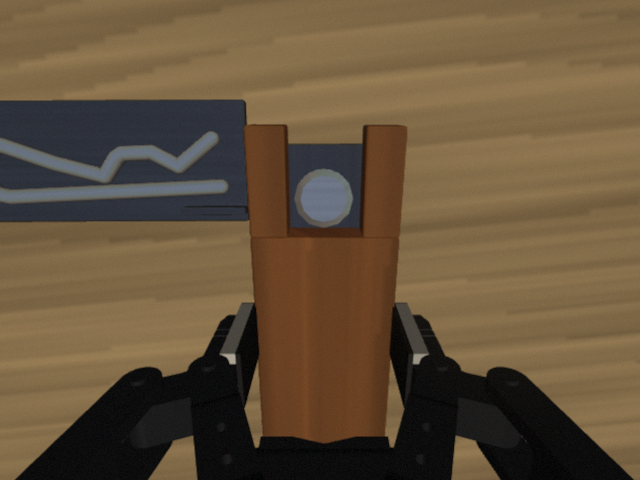

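Request:
{"op": "play_rows", "data": {"plan": [[-0.0008,0,-0.003,-0.006,-0.05,0,0.3],[0,0,-0.005,-0.006,-0.06,0,0.3],[0,0,-0.002,-0.003,-0.02,0,0.3],[0,0,0,0,0,0,0.3]]}}

```text
clock: 8.85
eef_pos: [0.603, -0.0982, 0.0112]
orientation: [0.084, 1.596, -0.083]
ft_force: [-1.2, 0.8, 1.7]
opening: 0.0542
```

```bash
python3 wp.py -74.8,8,0
```

```text
t 8.85 F [-1.2  0.8  1.7] open 0.0542 v 0.031
heel in bracket [-76.3   1.    6.9] origin [-1.4  1.1  9. ] tilt 1.54 yawerr 0.05 roll 0.05
-74.8,8,0 d [-0.0015  0.0012 -0.0008] rot [-0.002 -0.027 -0.001]
```

Request:
{"op": "play_rows", "data": {"plan": [[-0.0012,0,-0.001,-0.002,-0.02,0,0.3],[0,0,-0.001,0,-0.005,0,0.3],[0,0,0,0,0,0,0.3]]}}

```text
clock: 9.15
eef_pos: [0.6041, -0.0983, 0.0109]
orientation: [0.083, 1.572, -0.083]
ft_force: [-0.9, -0.7, -1.2]
opening: 0.0541
```

```bash
python3 wp.py -74.8,8,0
```

```text
t 9.15 F [-0.9 -0.7 -1.2] open 0.0541 v 0.037
heel in bracket [-77.5   1.    8.3] origin [-2.5  1.1  8.5] tilt 0.17 yawerr 0.05 roll 0.01
-74.8,8,0 d [-0.0026  0.0013 -0.0005] rot [-0.    -0.003 -0.001]
```

Request:
{"op": "play_rows", "data": {"plan": [[-0.002,0,-0.001,0,0,0,0.3],[0,0,0,0,0,0,0.5],[0,0,0,0,0,0,0.8],[0,0,0,0,0,0,1],[0,0,0.005,0,0,0,1],[0,0,0.03,0,0,0,1],[0,0,0.04,0,0,0,1],[0,0,0.04,0,0,0,1]]}}

```text
clock: 9.95
eef_pos: [0.6013, -0.0978, 0.123]
orientation: [0.083, 1.582, -0.082]
ft_force: [1.0, -0.4, 0.4]
opening: 0.0852
```

```bash
python3 - <<'E'
from h import *
s,p,d,T=wrist("w7");print(s["eef_pos"],s["ft_force"],s["joint_vel"].round(2),tool(s)[:3,:3].round(3))
p,d=snapshot("scene");cv2.imwrite("pics/s2.png",cv2.resize(p[130:350,180:400],None,fx=2.7,fy=2.7,interpolation=2)[...,::-1])
E
```

```text
[ 0.60134396 -0.09779402  0.12296806] [ 0.9808722  -0.36697295  0.40410493] [-0.01 -0.59  0.01 -0.19 -0.01  0.78  0.01] [[-0.013  0.105  0.994]
 [ 0.001  0.994 -0.105]
 [-1.     0.    -0.013]]
```

View pics/w7.png

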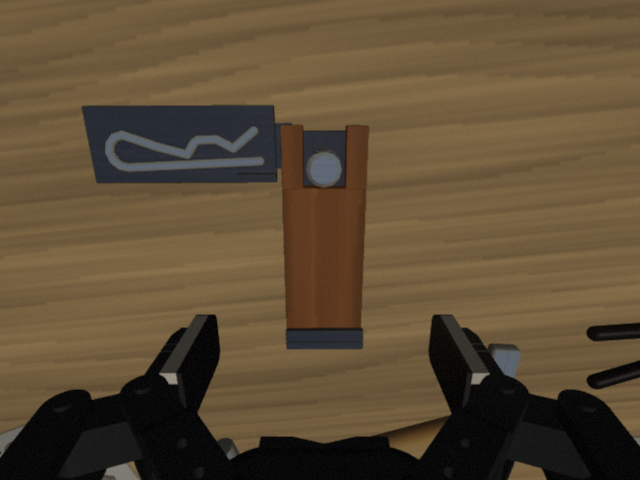

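View pics/s2.png

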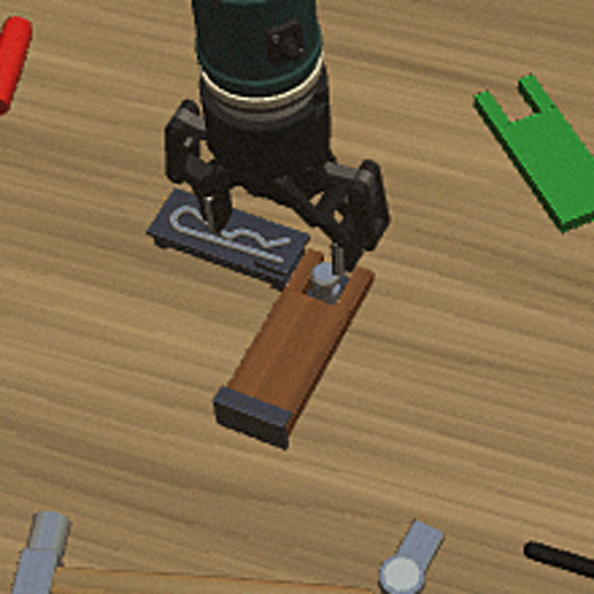

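```bash
python3 - <<'E'
from wp import *
s=readout.observe();print(s["joint_positions"].round(2))
a=np.load("w7.npz");T=a["T"];p=a["p"]
for n,u,v,z in (("post",324,169,.0385),("lipR",362,330,.033),("lipL",287,330,.033),("pin tipL",281,126,.022),("pin tipR",368,127,.022),("notchL",303,187,.022),("notchR",346,187,.022),("tip",263,160,.0255),("legback",130,166,.0255),("loop",106,150,.0255),("flare",256,129,.0255),("seat",187,156,.0255)): print(n,((B.T@(ray("wrist",[(u,v)],z,T)[0]-O))*1000).round(1))
E
```

```text
[ 0.09  0.58  0.    1.94 -0.    0.62  1.55]
post [47.5  1.2 38.5]
lipR [-68.2 -26.2  33. ]
lipL [-68.2  27.8  33. ]
pin tipL [72.1 28.3 22. ]
pin tipR [ 71.5 -26.5  22. ]
notchL [33.5 15.1 22. ]
notchR [ 33.5 -13.4  22. ]
tip [51.5 40.1 25.5]
legback [ 47.7 125.6  25.5]
loop [ 57.7 139.1  25.5]
flare [70.4 43.5 25.5]
seat [54.  88.3 25.5]
```

```bash
sed -i 's/O=np.array(\[.5967,-.0964,0.\])/O=np.array([.5966,-.0973,0.])/' wp.py; cat > cp.py <<'E'
import sys
from wp import *
# TCP target in bracket frame mm; tool x=-z, tool z=+by, tool y = tz x tx
Rt=np.c_[-B[:,2],np.cross(B[:,1],-B[:,2]),B[:,1]]
s=readout.observe();T=tool(s)
print("t",round(s["clock"],2),"F(brk)",(B.T@s["ft_force"]).round(1),"open",round(s["opening"],4),"v",abs(s["joint_vel"]).max().round(3),"j7",s["joint_positions"][6].round(2))
print("TCP brk",(B.T@(T[:3,3]-O)*1000).round(1),"rot todo",R.from_matrix(Rt@T[:3,:3].T).as_rotvec().round(3))
for a in sys.argv[1:]:
    v=np.array(list(map(float,a.split(","))))/1e3; print(a,"d",(O+B@v-T[:3,3]).round(4))
E
python3 cp.py 57.6,126.4,120
```

```text
t 10.05 F(brk) [-0.4  0.9  0.8] open 0.0853 v 0.062 j7 1.55
TCP brk [ -9.6   0.2 127.7] rot todo [-0.    -0.    -1.572]
57.6,126.4,120 d [-0.0802 -0.1184 -0.0077]
```

Request:
{"op": "play_rows", "data": {"plan": [[-0.015,-0.02,0,0,0,-0.1,1],[-0.02,-0.03,0,0,0,-0.14,0.8],[-0.02,-0.03,0,0,0,-0.14,0.6],[-0.015,-0.025,0,0,0,-0.14,0.6],[-0.005,-0.005,0,0,0,-0.14,0.6],[0,0,0,0,0,-0.14,0.6],[0,0,0,0,0,-0.14,0.6],[0,0,0,0,0,-0.14,0.6]]}}

```text
clock: 10.85
eef_pos: [0.5286, -0.2121, 0.1291]
orientation: [0.949, 1.344, -0.954]
ft_force: [0.2, -0.1, 0.8]
opening: 0.0512
```

```bash
python3 cp.py 57.6,126.4,100
```

```text
t 10.85 F(brk) [-0.2  0.   0.8] open 0.0512 v 1.058 j7 0.93
TCP brk [ 55.4 121.4 129.1] rot todo [ 0.008  0.003 -0.45 ]
57.6,126.4,100 d [-0.0027 -0.0048 -0.0291]
```

Request:
{"op": "play_rows", "data": {"plan": [[-0.002,-0.003,-0.01,0,0,-0.13,0.6],[0,0,-0.01,0.004,0,-0.13,0.6],[0,0,-0.005,0,0,-0.08,0.6],[0,0,0,0,0,-0.03,0.6],[0,0,0,0,0,0,0.6],[0,0,0,0,0,0,0.6]]}}

```text
clock: 11.45
eef_pos: [0.5262, -0.2147, 0.102]
orientation: [1.235, 1.185, -1.242]
ft_force: [-0.3, -0.2, 0.7]
opening: 0.0516
```

```bash
python3 cp.py 57.6,126.4,100; python3 - <<'E'
from h import *
wrist("w8")
E
```

```text
t 11.45 F(brk) [0.3 0.2 0.7] open 0.0516 v 0.003 j7 0.68
TCP brk [ 57.5 124.2 102. ] rot todo [ 0.006 -0.    -0.065]
57.6,126.4,100 d [-0.0003 -0.0022 -0.002 ]
```

View pics/w8.png

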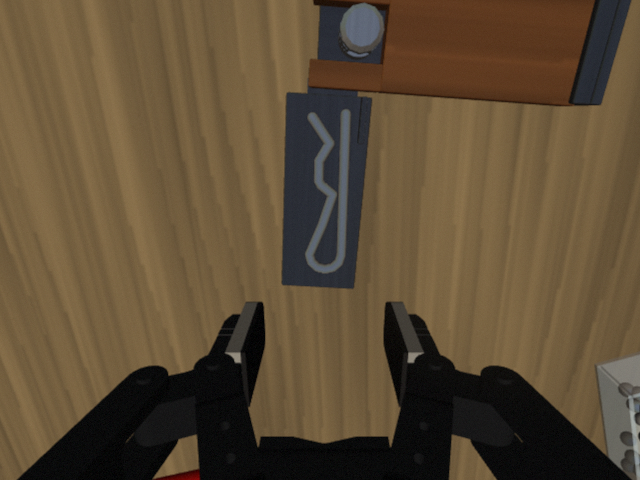

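```bash
cat > m8.py <<'E'
from wp import *
def m(f,L):
    T=np.load(f)["T"]
    for n,u,v,z in L: print(n,((B.T@(ray("wrist",[(u,v)],z,T)[0]-O))*1000).round(1))
E
python3 - <<'E'
from m8 import *
m("w8.npz",[("post",362,28,.0385),("tip",346,110,.0255),("legmid",344,180,.0255),("legback",341,250,.0255),("loopback",326,273,.0255),("loopL",306,255,.0255),("ledgeBR",354,288,.0225),("ledgeBL",282,285,.0225),("ledgeTL",287,93,.0225),("fencetop",363,97,.029),("fence2",360,140,.029)])
p=np.load("w8.npz")["p"];cv2.imwrite("pics/w8c.png",cv2.resize(p[0:300,260:410],None,fx=2,fy=2,interpolation=2)[...,::-1].copy())
p=np.load("w8.npz")["p"];cv2.imwrite("pics/w8d.png",cv2.resize(p[80:180,270:390],None,fx=5,fy=5,interpolation=2)[...,::-1].copy())
E
```

```text
post [46.9  1.1 38.5]
tip [50.8 39.3 25.5]
legmid [48.7 78.2 25.5]
legback [ 46.9 122.4  25.5]
loopback [ 55.3 138.9  25.5]
loopL [ 68.8 127.2  25.5]
ledgeBR [ 36.  149.9  22.5]
ledgeBL [ 83.7 150.8  22.5]
ledgeTL [84.  32.5 22.5]
fencetop [42.4 32.  29. ]
fence2 [41.8 54.6 29. ]
```

View pics/w8d.png

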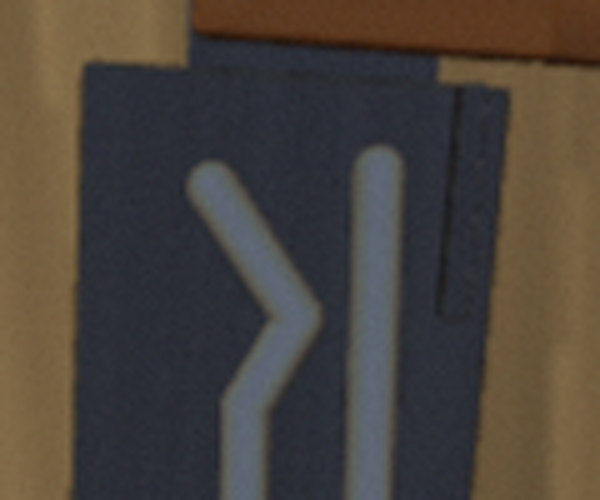

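Request:
{"op": "play_rows", "data": {"plan": [[0,-0.001,-0.02,0.004,0,-0.018,0.6],[0,-0.001,-0.03,0,0,0,0.5],[0,0,-0.015,0,0,0,0.5],[0,0,0,0,0,0,0.5],[0,0,0,0,0,0,0.5]], "grip_force": 20}}

```text
clock: 12.0
eef_pos: [0.5292, -0.2178, 0.038]
orientation: [1.252, 1.174, -1.246]
ft_force: [-0.0, 0.4, 0.5]
opening: 0.043
```

```bash
python3 cp.py 57,126,25; python3 - <<'E'
from h import *
s,p,d,T=wrist("w9")
E
```

```text
t 12.0 F(brk) [ 0.1 -0.4  0.5] open 0.043 v 0.008 j7 0.73
TCP brk [ 54.2 127.   38. ] rot todo [ 0.003  0.008 -0.05 ]
57,126,25 d [-0.0027  0.0013 -0.013 ]
```

View pics/w9.png

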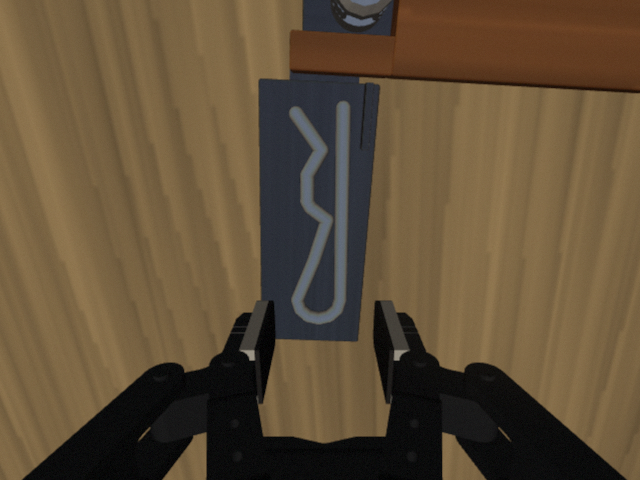

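Request:
{"op": "play_rows", "data": {"plan": [[-0.002,0.001,-0.007,0.003,0.006,0,0.5],[0,0,-0.004,0,0,0,0.5],[0,0,0,0,0,0,0.5]]}}

```text
clock: 12.35
eef_pos: [0.5286, -0.2173, 0.0287]
orientation: [1.252, 1.177, -1.247]
ft_force: [-0.0, -0.2, -0.1]
opening: 0.0428
```

```bash
python3 cp.py 57,126,25
```

```text
t 12.35 F(brk) [ 0.   0.2 -0.1] open 0.0428 v 0.007 j7 0.74
TCP brk [ 54.8 126.5  28.7] rot todo [ 0.001  0.005 -0.051]
57,126,25 d [-0.0021  0.0008 -0.0037]
```

Request:
{"op": "play_rows", "data": {"plan": [[-0.0015,0,-0.003,0,0.003,0,0.5],[0,0,0,0,0,0,0.4],[0,0,0,0,0,0,0.3],[0,0,0,0,0,0,0.2],[0,0,0,0,0,0,0.2]]}}

```text
clock: 12.85
eef_pos: [0.5273, -0.2173, 0.0263]
orientation: [1.251, 1.179, -1.248]
ft_force: [-1.1, -0.3, 0.5]
opening: 0.0232
```

```bash
python3 cp.py 57,126,25; python3 - <<'E'
from h import *
s,p,d,T=wrist("w10")
E
```

```text
t 12.85 F(brk) [1.1 0.4 0.5] open 0.0232 v 0.002 j7 0.74
TCP brk [ 56.1 126.7  26.3] rot todo [ 0.002  0.003 -0.051]
57,126,25 d [-0.0008  0.0008 -0.0013]
```

View pics/w10.png

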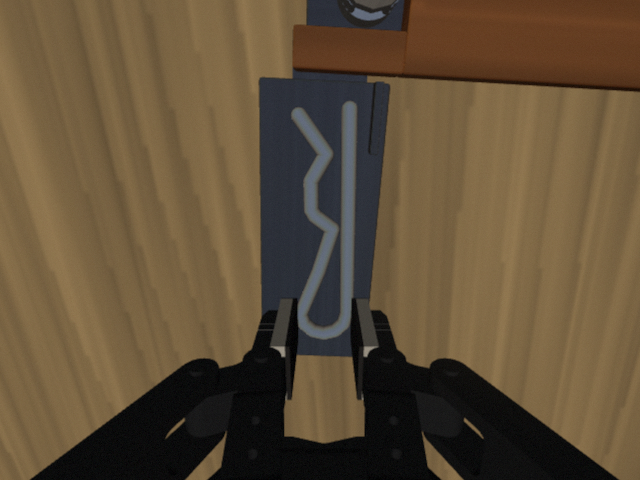

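Request:
{"op": "play_rows", "data": {"plan": [[0,0,0,0,0,-0.03,0.2],[0,0,0,0,0,-0.015,0.2],[0,0,0,0,0,0,0.2],[0,0,0,0,0,0,0.2]]}}

```text
clock: 13.3
eef_pos: [0.5273, -0.2174, 0.0262]
orientation: [1.286, 1.154, -1.284]
ft_force: [-0.9, -0.6, 0.9]
opening: 0.0229
```

```bash
python3 cp.py 57,126,25; python3 - <<'E'
from h import *
s,p,d,T=wrist("w11")
cv2.imwrite("pics/w11c.png",cv2.resize(p[0:180,250:430],None,fx=3.3,fy=3.3,interpolation=2)[...,::-1].copy())
E
```

```text
t 13.3 F(brk) [0.9 0.7 0.9] open 0.0229 v 0.004 j7 0.71
TCP brk [ 56.2 126.8  26.2] rot todo [ 0.002  0.003 -0.002]
57,126,25 d [-0.0007  0.0009 -0.0012]
```

View pics/w11c.png

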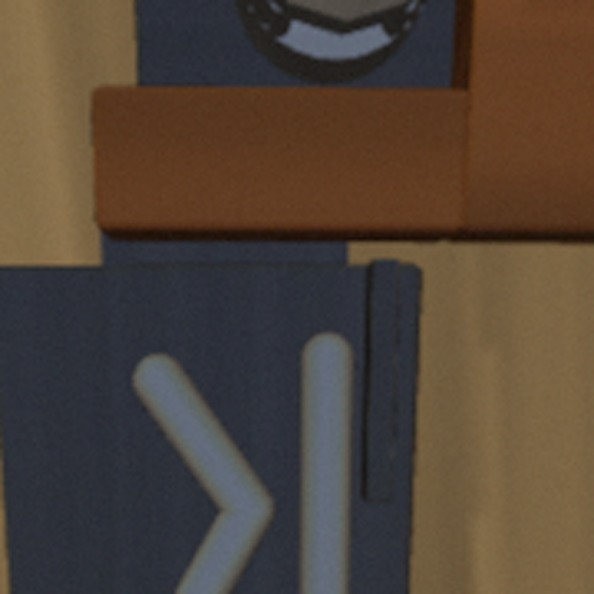

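Request:
{"op": "play_rows", "data": {"plan": [[0.001,0.006,0,0,0.002,0,0.2],[0.001,0.008,0,0,0,0,0.2],[0.0005,0.006,0,0,0,0,0.2],[0,0,0,0,0,0,0.2],[0,0,0,0,0,0,0.2]]}}

```text
clock: 13.85
eef_pos: [0.5304, -0.1954, 0.0263]
orientation: [1.284, 1.156, -1.285]
ft_force: [-0.6, -0.7, 0.3]
opening: 0.023
```

```bash
python3 cp.py 56,100,26; python3 - <<'E'
from h import *
s,p,d,T=wrist("w12")
cv2.imwrite("pics/w12c.png",cv2.resize(p[0:180,250:430],None,fx=3.3,fy=3.3,interpolation=2)[...,::-1].copy())
E
```

```text
t 13.85 F(brk) [0.5 0.8 0.3] open 0.023 v 0.011 j7 0.68
TCP brk [ 55.4 104.6  26.3] rot todo [ 0.002  0.001 -0.003]
56,100,26 d [-0.0001  0.0046 -0.0003]
```

View pics/w12c.png

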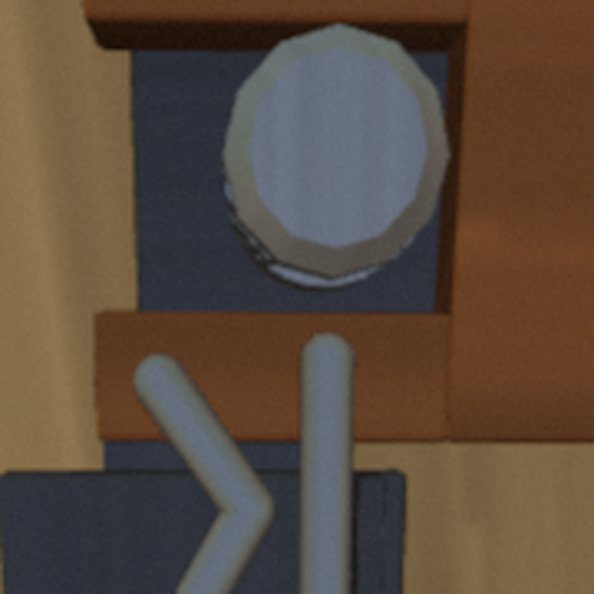

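```bash
python3 - <<'E'
from m8 import *
c=lambda n,x,y,z:(n,250+x/3.3,y/3.3,z)
m("w12.npz",[c("post",337,150,.0385),c("tip",327,360,.0255),c("leg",327,560,.0255),c("fence",357,480,.029)])
E
```

```text
post [46.8  0.7 38.5]
tip [46.5 19.5 25.5]
leg [46.  41.4 25.5]
fence [43.1 32.1 29. ]
```

Request:
{"op": "play_rows", "data": {"plan": [[0.0004,0.007,0,0,0,0,0.2],[0.0006,0.007,0,0,0,0,0.2],[0.0006,0.006,0,0,0,0,0.2],[0,0,0,0,0,0,0.2],[0,0,0,0,0,0,0.2]]}}

```text
clock: 14.4
eef_pos: [0.5321, -0.1734, 0.0263]
orientation: [1.285, 1.156, -1.285]
ft_force: [-0.1, -0.7, 0.2]
opening: 0.0229
```

```bash
python3 cp.py 56,78,26; python3 - <<'E'
from h import *
s,p,d,T=wrist("w13")
cv2.imwrite("pics/w13c.png",cv2.resize(p[0:380,180:470],None,fx=1.55,fy=1.55,interpolation=2)[...,::-1].copy())
E
```

```text
t 14.4 F(brk) [0.1 0.7 0.2] open 0.0229 v 0.009 j7 0.66
TCP brk [56.  82.5 26.3] rot todo [ 0.002  0.001 -0.003]
56,78,26 d [ 0.0005  0.0045 -0.0003]
```

View pics/w13c.png

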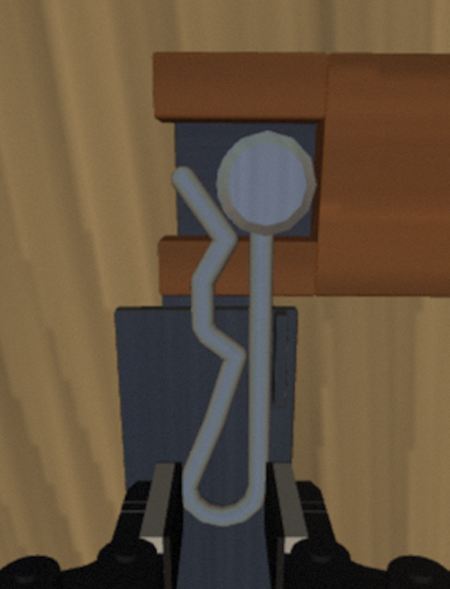

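Request:
{"op": "play_rows", "data": {"plan": [[0.0004,0.004,0,0,0,0,0.2],[0.0005,0.005,0,0,0,0,0.2],[0.0002,0.003,0,0,0,0,0.2],[0,0,0,0,0,0,0.2]], "grip_force": 30}}

```text
clock: 14.85
eef_pos: [0.5311, -0.1679, 0.0265]
orientation: [1.282, 1.147, -1.293]
ft_force: [-0.2, 0.6, 0.6]
opening: 0.0225
```

```bash
python3 cp.py 56,70,26; python3 - <<'E'
from h import *
s,p,d,T=wrist("w14")
cv2.imwrite("pics/w14c.png",cv2.resize(p[0:380,180:470],None,fx=1.55,fy=1.55,interpolation=2)[...,::-1].copy())
E
```

```text
t 14.85 F(brk) [ 0.2 -0.6  0.6] open 0.0225 v 0.007 j7 0.64
TCP brk [57.7 77.1 26.5] rot todo [0.011 0.001 0.002]
56,70,26 d [ 0.0024  0.0069 -0.0005]
```

View pics/w14c.png

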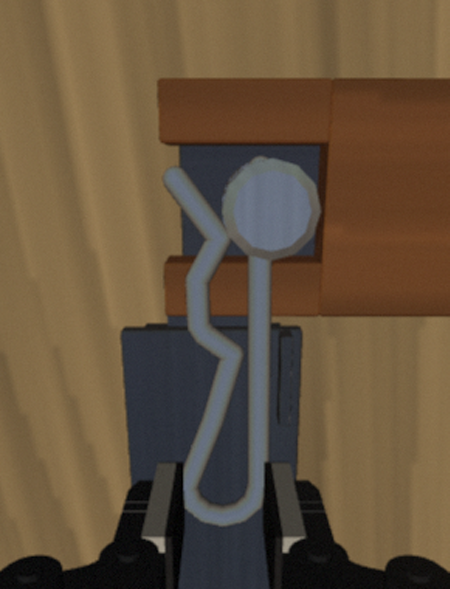

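Request:
{"op": "play_rows", "data": {"plan": [[0.0015,0.006,0,0,0,0,0.2],[0.001,0.006,0,0,0,0,0.2],[0,0,0,0,0,0,0.2]]}}

```text
clock: 15.2
eef_pos: [0.5316, -0.1595, 0.0266]
orientation: [1.279, 1.143, -1.298]
ft_force: [0.7, 2.4, 0.3]
opening: 0.0223
```

```bash
python3 cp.py 56,70,26
```

```text
t 15.2 F(brk) [-0.4 -2.4  0.3] open 0.0223 v 0.007 j7 0.62
TCP brk [58.  68.8 26.6] rot todo [ 0.016 -0.001  0.005]
56,70,26 d [ 0.0019 -0.0014 -0.0006]
```

Request:
{"op": "play_rows", "data": {"plan": [[0,0,0,0,0,0,0.35],[0,0,0,0,0,0,0.45],[0,0,0.01,-0.01,0,0,0.45],[0,0,0.02,0,0,0,0.3],[-0.002,-0.02,0.01,0,0,0,0],[-0.002,-0.02,0,0,0,0,0],[0,0,0,0,0,0,0],[0,0,0,0,0,0,0]]}}

```text
clock: 16.0
eef_pos: [0.5299, -0.1986, 0.0704]
orientation: [1.273, 1.136, -1.296]
ft_force: [-0.2, 0.8, -0.1]
opening: -0.0001
```

```bash
python3 cp.py 58,100,26; python3 - <<'E'
from h import *
s,p,d,T=wrist("w15")
E
```

```text
t 16.0 F(brk) [ 0.3 -0.8 -0.1] open -0.0001 v 0.023 j7 0.64
TCP brk [ 55.5 107.8  70.4] rot todo [0.024 0.003 0.002]
58,100,26 d [-0.0016  0.008  -0.0444]
```

View pics/w15.png

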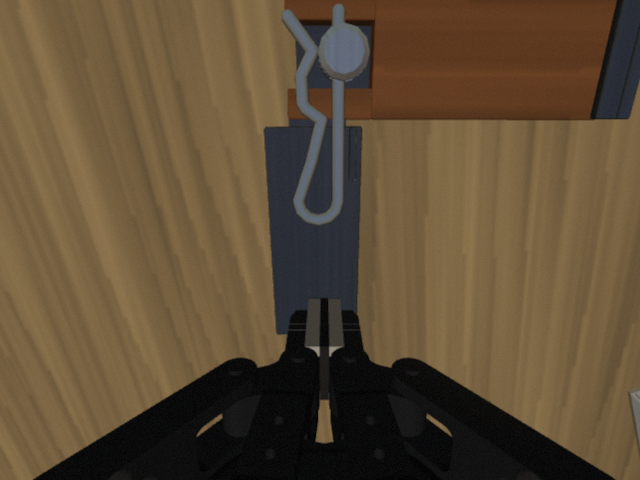

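```bash
python3 - <<'E'
from m8 import *
m("w15.npz",[("back",319,223,.0255),("post",343,50,.0385),("leg",338,150,.0255),("tip",338,6,.0255),("fence",355,150,.029)])
E
```

```text
back [57.9 79.9 25.5]
post [47.3  0.2 38.5]
leg [48.4 42.5 25.5]
tip [ 49.  -18.3  25.5]
fence [40.3 42.1 29. ]
```

Request:
{"op": "play_rows", "data": {"plan": [[-0.002,0.003,-0.015,0.012,0,0,0],[-0.001,0.003,-0.015,0.005,0,0,0],[0,0,-0.01,0,0,0,0],[0,0,0,0,0,0,0],[0,0,0,0,0,0,0]]}}

```text
clock: 16.55
eef_pos: [0.5272, -0.1896, 0.0286]
orientation: [1.284, 1.153, -1.286]
ft_force: [-0.0, -0.0, 1.0]
opening: -0.0
```

```bash
python3 cp.py 58,92,25
```

```text
t 16.55 F(brk) [0. 0. 1.] open -0.0 v 0.01 j7 0.68
TCP brk [59.2 99.2 28.6] rot todo [ 0.005  0.002 -0.002]
58,92,25 d [ 0.0019  0.007  -0.0036]
```

Request:
{"op": "play_rows", "data": {"plan": [[0.001,0.002,-0.003,0,0,0,0],[0.0007,0.003,0,0,0,0,0],[0.0005,0.004,0,0,0,0,0],[0.0005,0.004,0,0,0,0,0]]}}

```text
clock: 16.95
eef_pos: [0.5313, -0.1786, 0.0269]
orientation: [1.283, 1.146, -1.286]
ft_force: [-2.0, -6.4, 0.0]
opening: 0.0002
```

```bash
python3 cp.py 58,92,25
```

```text
t 16.95 F(brk) [1.3 6.6 0. ] open 0.0002 v 0.075 j7 0.66
TCP brk [56.3 87.8 26.9] rot todo [ 0.009  0.006 -0.001]
58,92,25 d [-0.0021 -0.004  -0.0019]
```

Request:
{"op": "play_rows", "data": {"plan": [[-0.0005,0.006,-0.001,0,0,0,0],[0.0003,0.007,-0.001,0,0,0,0],[0.0005,0.007,0,0,0,0,0]]}}

```text
clock: 17.25
eef_pos: [0.5332, -0.1666, 0.0272]
orientation: [1.282, 1.127, -1.291]
ft_force: [-0.4, 0.5, 0.1]
opening: -0.0001
```

```bash
python3 cp.py 58,76,25; python3 - <<'E'
from h import *
s,p,d,T=wrist("w16")
E
```

```text
t 17.25 F(brk) [ 0.5 -0.4  0.1] open -0.0001 v 0.14 j7 0.64
TCP brk [55.7 75.7 27.2] rot todo [0.023 0.013 0.006]
58,76,25 d [-0.0023 -0.0001 -0.0022]
```

View pics/w16.png

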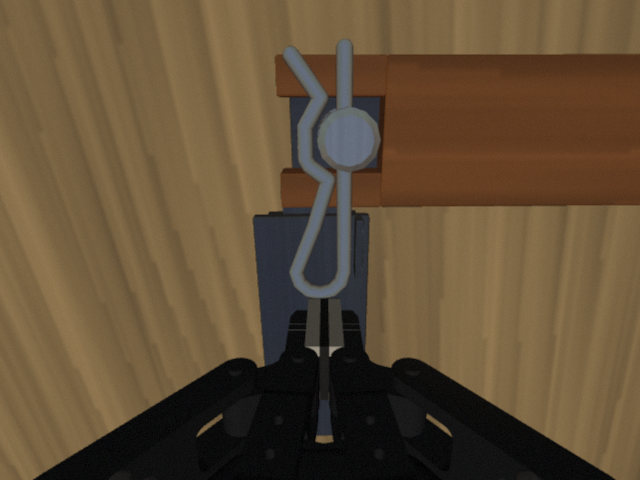

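Request:
{"op": "play_rows", "data": {"plan": [[-0.001,0.004,-0.001,0.01,0.008,0,0],[0.0005,0.005,0,0,0,0,0],[0.0005,0.005,0,0,0,0,0]]}}

```text
clock: 17.6
eef_pos: [0.5343, -0.1598, 0.028]
orientation: [1.281, 1.125, -1.295]
ft_force: [-1.3, -5.8, 5.2]
opening: -0.0002
```

```bash
python3 cp.py 58,76,25
```

```text
t 17.6 F(brk) [0.7 6.  5.2] open -0.0002 v 0.089 j7 0.62
TCP brk [55.3 68.8 28. ] rot todo [0.025 0.011 0.009]
58,76,25 d [-0.0035 -0.0069 -0.003 ]
```

```bash
python3 - <<'E'
from m8 import *
s,p,d,T=wrist("w17")
p2,_=snapshot("scene")
cv2.imwrite("pics/w17c.png",np.hstack([cv2.resize(p[0:400,220:440],None,fx=1.45,fy=1.45,interpolation=2),cv2.resize(p2[170:300,210:330],(470,580),interpolation=2)])[...,::-1].copy())
E
```

```text
(no output)
```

View pics/w17c.png

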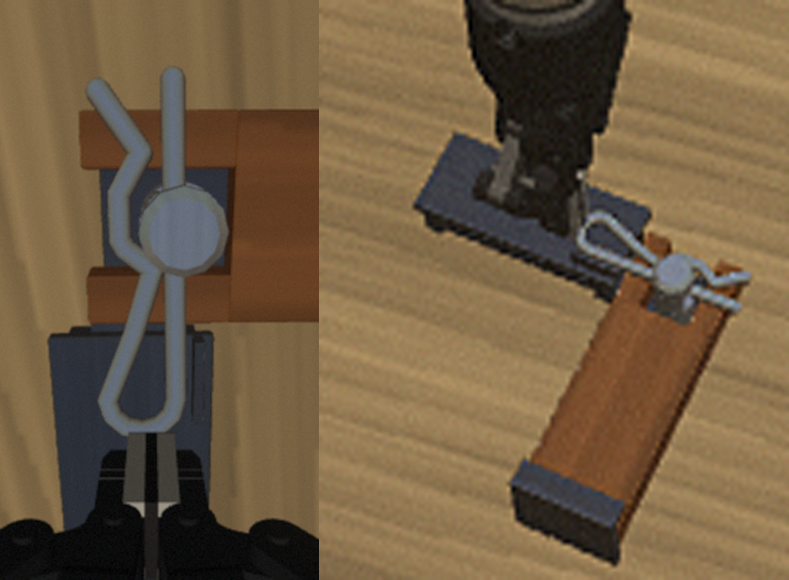

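```bash
python3 cp.py 58,76,25; python3 - <<'E'
from m8 import *
c=lambda n,x,y,z:(n,220+x/1.45,y/1.45,z)
m("w17.npz",[c("back",140,431,.0255),c("post",184,228,.0385),c("leg",175,330,.0255),c("tip",173,68,.0255)])
E
```

```text
t 17.7 F(brk) [0.9 5.4 7.2] open 0.0 v 0.007 j7 0.62
TCP brk [55.1 68.  28.2] rot todo [0.024 0.011 0.008]
58,76,25 d [-0.0038 -0.0077 -0.0032]
back [58.5 61.2 25.5]
post [46.9 -0.7 38.5]
leg [48.2 29.3 25.5]
tip [ 49.  -36.4  25.5]
```

Request:
{"op": "play_rows", "data": {"plan": [[0,-0.01,0,0,0,0,0],[-0.001,-0.02,0.005,0,0,0,0],[-0.001,-0.03,0.03,0,0,0,0],[0,-0.01,0.04,0,0,0,0],[0,0,0.01,0.01,0.01,0,0],[0,0,0,0,0,0,0],[0,0,0,0,0,0,0]]}}

```text
clock: 18.4
eef_pos: [0.5313, -0.2259, 0.1143]
orientation: [1.284, 1.157, -1.295]
ft_force: [0.0, -0.1, -0.5]
opening: 0.0003
```

```bash
python3 cp.py; python3 - <<'E'
from m8 import *
s,p,d,T=wrist("w18")
p2,_=snapshot("top"); p3,_=snapshot("scene")
cv2.imwrite("pics/w18c.png",np.hstack([cv2.resize(p[0:300,220:440],None,fx=1.9,fy=1.9,interpolation=2),cv2.resize(p3[190:300,240:320],(380,570),interpolation=2)])[...,::-1].copy())
cv2.imwrite("pics/top2.png",p2[...,::-1])
E
```

```text
t 18.4 F(brk) [-0.1  0.1 -0.5] open 0.0003 v 0.011 j7 0.65
TCP brk [ 51.2 134.8 114.3] rot todo [ 0.003 -0.005  0.003]
```

View pics/w18c.png

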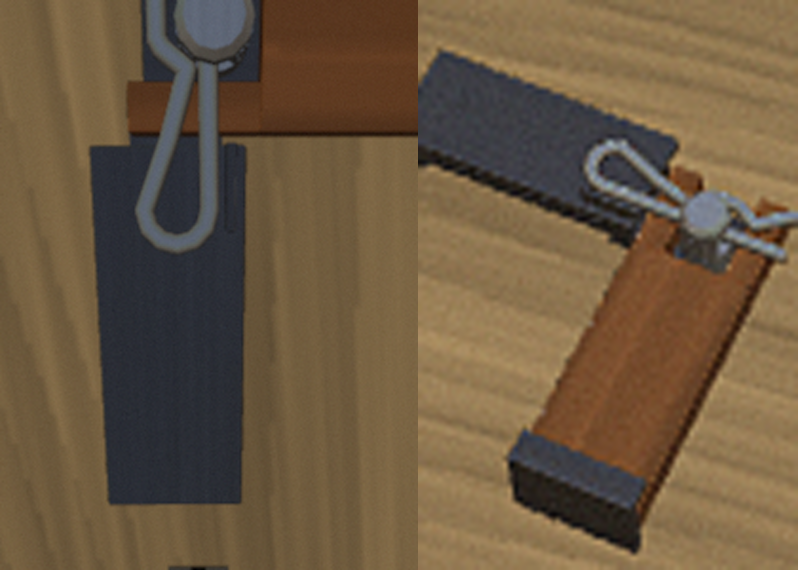

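View pics/top2.png

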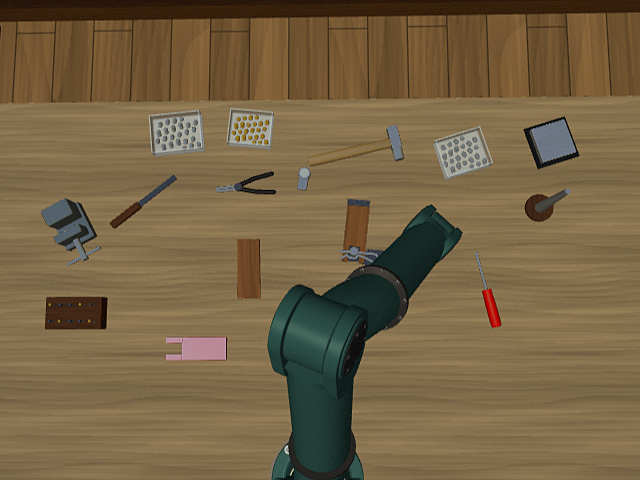

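```bash
python3 - <<'E'
from m8 import *
c=lambda n,x,y,z:(n,220+x/1.9,y/1.9,z)
m("w18.npz",[c("back",177,251,.0255),c("leg1",208,200,.0255),c("leg2",206,100,.0255),c("ledge in",170,147,.0225),c("ledge out",170,503,.0225),c("fence out",230,233,.029)])
a=np.load("w18.npz");d=a["d"];T=a["T"];K=camera_model("wrist")["K"]
for n,x,y in (("loop",177,245),("leg1",208,200),("leg2",207,90),("ledge",170,350),("pin",350,60),("pin2",300,100),("prong",150,105)):
    u,v=220+x/1.9,y/1.9; z=np.median(d[int(v)-1:int(v)+2,int(u)-1:int(u)+2]); q=np.array([(u-K[0,2])/K[0,0]*z,(v-K[1,2])/K[1,1]*z,z]); print(n,((B.T@(T[:3,:3]@q+T[:3,3]-O))*1000).round(1))
E
```

```text
back [57.9 62.8 25.5]
leg1 [48.2 47.7 25.5]
leg2 [48.8 20.  25.5]
ledge in [59.8 32.5 22.5]
ledge out [ 61.7 150.2  22.5]
fence out [41.5 57.3 29. ]
loop [57.8 60.8 28.7]
leg1 [48.2 47.8 29. ]
leg2 [48.6 17.9 28.8]
ledge [60.8 94.8 22.5]
pin [ 6.6  9.3 22.8]
pin2 [20.7 19.7 22.2]
prong [65.5 20.9 22.7]
```

Request:
{"op": "play_rows", "data": {"plan": [[0,0.02,0,0,0,0,0],[0,0.03,0.01,0,0,0,0],[0,0.01,0,0,0,0,0],[0,0,0,0,0,0,0],[0,0,0,0,0,0,0]]}}

```text
clock: 19.05
eef_pos: [0.5278, -0.1626, 0.119]
orientation: [1.279, 1.166, -1.3]
ft_force: [0.5, 0.8, 0.0]
opening: 0.0001
```

```bash
python3 cp.py; python3 - <<'E'
from m8 import *
s,p,d,T=wrist("w19")
cv2.imwrite("pics/w19c.png",cv2.resize(p[0:280,220:480],None,fx=2.1,fy=2.1,interpolation=2)[...,::-1].copy())
E
```

```text
t 19.05 F(brk) [-0.4 -0.8  0. ] open 0.0001 v 0.01 j7 0.55
TCP brk [ 61.5  72.2 119. ] rot todo [ 0.002 -0.015  0.001]
```

View pics/w19c.png

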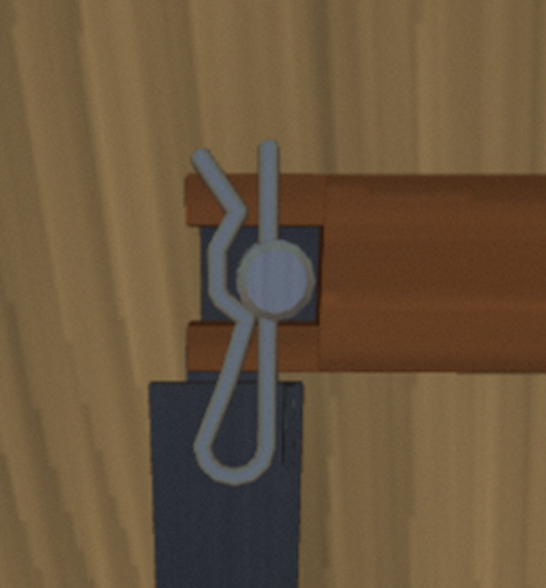

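```bash
python3 - <<'E'
from m8 import *
c=lambda n,x,y,z:(n,220+x/2.1,y/2.1,z)
m("w19.npz",[c("post",275,279,.0385),c("tip",269,139,.0255),c("back",234,485,.0255),c("leg1",267,430,.0255),c("leg2",269,170,.0255),c("flare end",197,150,.0255),c("flare ctr",201,156,.0255),c("ledge in",220,382,.0225),c("prong far",190,174,.022),c("prong near",190,371,.022),c("notch",321,250,.022)])
# relaxed reference from w8: flare vs tip
m("w8.npz",[("tip end",346,108,.0255),("flare ctr",311,116,.0255),("legback",341,250,.0255),("back",326,274,.0255)])
E
```

```text
post [47.1  0.2 38.5]
tip [ 48.8 -36.1  25.5]
back [58.  63.9 25.5]
leg1 [47.8 45.9 25.5]
leg2 [ 48.7 -28.3  25.5]
flare end [ 68.6 -33.4  25.5]
flare ctr [ 67.6 -31.9  25.5]
ledge in [62.4 31.6 22.5]
prong far [ 70.8 -27.5  22. ]
prong near [71.6 28.3 22. ]
notch [33. -7. 22.]
tip end [50.9 38.2 25.5]
flare ctr [70.  43.7 25.5]
legback [ 46.9 122.4  25.5]
back [ 55.3 139.6  25.5]
```

```bash
python3 -c "
from station import order; print(order.finish_job())"
```

```text
the job is handed in; nothing more can be done
None
```

I fitted the notched wooden bench pin under the lip, tipped it flat around the post, then pushed the R-clip through the hole until it snapped home. The job was handed in at about 19 s of the 61 s allowed. No verdict came back, so the results below are my own measurements.

**How it went:** I gripped the clip by its loop to thread the straight leg into the hole. I then pushed the loop with closed fingers over the snap to a firm stop.

**Last checks (wrist camera, arm clear of everything):**
- **Clip position:** the tip reads about 36 mm past the post axis, against 35 mm nominal, so the clip is roughly 1 mm beyond home. The leg is in line with the hole within about 1°.
- **Bent leg:** its flared end is 18.8 mm from the straight leg, against 18.5 mm relaxed, so it is closed.
- **Bench pin:** flat, top at 22–23 mm against 22 mm expected, and about 1–3 mm towards the wall from its seat, with the plain end under the lip.
- **Other objects:** in a top view taken just after the clip went home, everything visible was where it started. The arm hid the green look-alike, so I could not check that one.

**Disagreements:** readings of the clip's loop differed by 2–3 mm between views, within the 2 mm calibration error plus occlusion. All of them lie within the 7 mm tolerance.

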